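# Fetch the reaction cell from behind the glassware

## Task

Take the three glass vessels standing in the front of the grey spill tray out onto the blue bench mat, then fetch the squat white reaction cell from behind them and stand it in the middle of the magnetic stirrer's round plate. Then put each of the three vessels back in the tray where it stood before. Set everything down gently and upright without letting it drop, and leave the other things on the bench where they are.

Things in the scene. Friction and masses are not known exactly. Their poses are not given: they have to be found in the camera images.
- volflask_mid (a point): Amber glass volumetric flask, white stopper, upright, round, 122 mm tall: pear-shaped bulb 45 mm across, slim neck 12 mm across from 56 to 100 mm above its underside (grip it at about 80 mm), stopper 18 mm across. Point: on its axis, 61 mm above its underside; z up. 90 g. Starts in one of three front places of the tray, 68 mm apart; goes back to the place it started from.
- conical_mid (a point): Clear glass conical flask, white screw cap, upright, round, 97 mm tall: foot 51 mm across, neck 24 mm; straight-sided cap 30 mm across, from 72 to 97 mm above its underside (grip here). Point: on its axis, 48.5 mm above its underside; z up. 100 g. Starts in one of the three front places of the tray; goes back to the place it started from.
- labbottle_mid (a point): Clear glass laboratory bottle, blue screw cap, upright, round, 97 mm tall: straight body 46 mm across; straight-sided cap 39 mm across, from 72 to 97 mm above its underside (grip here). Point: on its axis, 48.5 mm above its underside; z up. 130 g. Starts in one of the three front places of the tray; goes back to the place it started from.
- cell_mid (a point): Squat white plastic reaction cell, a closed upright cylinder 50 mm across and 45 mm tall, with three small ports (6 mm high, black-mouthed) on its flat lid. It stands in the back row of the tray, behind the taller vessels. Point: on its axis, 22.5 mm above its underside; z up. About 140 g.
- tray_floor (a point): Grey plastic spill tray, fixed, open-topped, 160 mm (its x) by 250 mm (its y) outside, walls 5 mm thick and 25 mm high, inner floor 5 mm above the bench. Point: centre of the inner floor; z up. The three glass vessels stand in a row along its y about 36 mm to the -x side (front, robot side) of this point, the white cell about 30 mm to the +x side.
- mat_top (a point): Blue bench mat, fixed, flat, 280 mm (its x) by 160 mm (its y), 4 mm thick: the side area for the three glass vessels, whose whole feet fit on it. Point: centre of its upper face; z up.
- plate_mid (a point): Magnetic stirrer, fixed, white, with a round flat aluminium plate 125 mm across on top, 76 mm above the bench; its lower control nose with a black knob points to its -x. Point: centre of the plate's upper face; z up.
- quartz: Quartz photo-cell, a loose bystander: round clear flat-windowed body, frosted white wide mouth and two side necks with yellow taps, about 145 mm tall, 140 mm wide. Leave alone. Origin: centre of its underside.
- stage: Small black translation stage with a steel micrometer and a post, a loose bystander, 75 by 65 mm, 112 mm tall. Leave alone. Origin: centre of its underside.
- jar: Low white jar with a black cap, a loose bystander, 48 mm across, 42 mm tall. Leave alone. Origin: centre of its underside.

How it is judged:
On the way, in this order (a step that is already met when the one before it is completed fails the run):
1. the three glass vessels stand upright and still on the blue mat (x of volflask_mid in the frame of mat_top between -0.135 and 0.135 m and y of volflask_mid in the frame of mat_top between -0.075 and 0.075 m and z of volflask_mid in the frame of mat_top below 0.069 m and linear speed of each of volflask, conical, labbottle below 0.02 m/s and angle between each of volflask_mid, conical_mid, labbottle_mid's own z axis and vertical below 0.12 rad and x of conical_mid in the frame of mat_top between -0.135 and 0.135 m and y of conical_mid in the frame of mat_top between -0.075 and 0.075 m and z of each of conical_mid, labbottle_mid in the frame of mat_top below 0.0565 m and x of labbottle_mid in the frame of mat_top between -0.135 and 0.135 m and y of labbottle_mid in the frame of mat_top between -0.075 and 0.075 m), for 0.2 s.
2. the white cell stands upright and still in the middle of the stirrer plate (within 15 mm) (horizontal distance between cell_mid and plate_mid below 0.015 m and z of cell_mid in the frame of plate_mid between 0.015 and 0.0305 m and linear speed of cell below 0.02 m/s and angle between cell_mid's own z axis and vertical below 0.12 rad), for 0.2 s.
At the end, for the whole second after the job is handed in: The white cell stands upright on the stirrer plate, its axis within 15 mm of the plate's centre; each glass vessel stands upright in the tray within 15 mm of where it stood at the start; all are released and at rest (all of step 2 and distance of each of volflask_mid, conical_mid, labbottle_mid from where it was at the start of the episode below 0.015 m and linear speed of each of volflask, conical, labbottle below 0.02 m/s and angle between each of volflask_mid, conical_mid, labbottle_mid's own z axis and vertical below 0.12 rad); the robot touches nothing.
It fails at once if a glass vessel or the cell is tipped over (leans by more than 0.6 rad) (angle between any of volflask_mid, conical_mid, labbottle_mid, cell_mid's own z axis and vertical above 0.6 rad).
It fails at once if a glass vessel or the cell is dropped or knocked (moves faster than 0.45 m/s while the fingers do not hold it) ((contact force between volflask and the fingers below 0.1 N and linear speed of volflask above 0.45 m/s) or (contact force between conical and the fingers below 0.1 N and linear speed of conical above 0.45 m/s) or (contact force between labbottle and the fingers below 0.1 N and linear speed of labbottle above 0.45 m/s) or (contact force between cell and the fingers below 0.1 N and linear speed of cell above 0.45 m/s)).
It fails at once if a bystander is moved by more than 15 mm (distance of any of quartz, stage, jar from where it was at the start of the episode above 0.015 m).
It also fails if it takes over 141 s, if anything falls off the work surface, if the arm or the gripper's body presses on something with over 40 N, if the wrist force passes 120 N, or if a joint passes its speed limit or range.

## Robot

A 7-joint arm with a two-finger parallel gripper is mounted at the origin on the work surface. World frame = base frame: x ahead of the robot, y to its left, z up, the work surface at z = 0. Lengths are in m, angles in rad, forces in N, time in s.
With the tool pointing down it reaches from about 0.425 to 0.925 m from the base axis. Payload 6.8 kg.
Tool frame: the origin (TCP) lies between the finger pads; the fingertips stand r.tcp_to_tips ahead of it and the grasp point (between the pads) lies 3 mm ahead of it (r.tcp_to_tips is the distance from the TCP to the fingertips, in m); z points along the fingers, y is the line along which they close (so a half turn about z gives the same grasp; the last joint's range is limited). The gripper opens to 85 mm and grips with 20 to 120 N. Pads are 22 mm wide; open, the fingers measure 114 mm over their backs; the gripper's body (76 mm by 85 mm) begins 54 mm behind the grasp point. The pads swing forward as they close: fully open they stand 13 mm farther back than shut.
Start: joints at [-1.25, 0.477, 0.022, 1.555, -0.011, 1.109, -0.083], TCP at [0.281, 0.614, 0.253] pointing down, gripper open.
Joint ranges: [-2.96, 2.96], [-0.34, 2.1], [-1.41, 1.46], [0.24, 2.44], [-1.37, 4.51], [0.17, 1.92], [-2.96, 2.96]. Speed limits (rad/s): [2.39, 2.39, 3.14, 3.14, 3.14, 3.14, 3.14].

## Interface

Orientations are given as a rotation vector (axis times angle).
In Python, from bench import r gives the robot as it stands. The module is installed in compiled form; this text tells all that it offers.
- The arm moves only by the tool step_arm, never from a script. Its argument "moves" is a list of rows, each an object of numbers: "rx", "ry", "rz": the turn, a rotation vector about the tool's x, y, z in degrees; "dx", "dy", "dz": the shift along the tool's x, y, z in mm; "gripper": the opening, from -1 (shut) to 1 (fully open). In form: [{"rx": .., "ry": .., "rz": .., "dx": .., "dy": .., "dz": .., "gripper": ..}, ...]. A call has 1 to 20 rows; each row shifts and turns the commanded pose from where the row before left it, along the tool's axes as they then stand; what a row does not reach is not made up. A row lasts 1/8 s, in which the tool goes at most 62.5 mm and 10.7 degrees, less where a joint would pass 70% of its speed; a pose out of reach is approached as far as the arm can. A call is refused whole if a number of a shift passes 62.5 or a number of a turn 10.7, either way. A call with a gripper value outside its range is refused whole. The fingers move at their own pace and stop on an object; "grip_force" is the grip in N (left out, the last holds). Time passes only in rows, so rows that do not move let the fingers close. It gives the time, the measured TCP pose, the force, the opening and the grip force at its end, in the units of the state.
- r.get_obs(): the state, without advancing time (a new reading comes with each control period).
- r.grab_frame(name): name is "scene" or "top" or "wrist"; returns the picture (420x560x3 uint8, blue, green, red); there is no depth.
- r.camera_info(name): a dict with "mtx" (3x3 intrinsics, pixels), "rvec" (rotation vector, rad) and "tvec" (3), from world to camera coordinates, as OpenCV has them. Camera axes: x right, y down, z forward; pixel columns grow to the right and rows downward; lengths in m; the calibration is good to about 2 mm. The wrist camera is an equidistant fisheye: a pixel r from the principal point sees the ray r / f radians off the axis. A picture is of the moment at which its call begins: read the wrist's pose just before it. camera_info takes no time and is no camera call; for the wrist camera it gives the pose at the moment of the call.
- r.hand_in(): hands the job in; it is judged then, once.
The state is a dict: "clock": time; "joints": joint angles; "qvel": joint speeds; "tau": joint torques, N m; "tcp_pos": TCP position; "orientation": TCP orientation; "contact_force": force on the tool from outside, world axes, zero at the start; "moment": the same for the moment, N m; "grip_width": finger opening in m; "gripper_force": force on a finger pad.
Only numpy, scipy, OpenCV 4.12 (cv2) and the standard library are available. Lean on these libraries where they do the work, as an engineer would, in place of code of your own. Each camera call takes 0.05 s, during which the arm holds its last target. There are 200 camera calls.

## Working session

There is one attempt and no reset: what is moved stays moved. The work goes in short steps, Python scripts to look and compute and a tool call to move; the robot and the scene stay as the last step left them, time stands still between calls to the robot, and variables do not carry over. Pictures are saved under pics/ and viewed, at most 14 in all, crops included, and the job is handed in when it is done.

Besides the shell and the picture viewer there is one more tool, called after "Call:" as name(argument=value, ...), one argument or row to a line, values as JSON. step_arm: Moves the arm, as the interface text tells. Its arguments: {"type":"object","properties":{"moves":{"type":"array","items":{"type":"object","properties":{"rx":{"type":"number"},"ry":{"type":"number"},"rz":{"type":"number"},"dx":{"type":"number"},"dy":{"type":"number"},"dz":{"type":"number"},"gripper":{"type":"number"}}}},"grip_force":{"type":"number"}},"required":["moves"]}

```bash
mkdir -p pics; python3 - <<'E'
from bench import r
import cv2
for n in("scene","top"):
    cv2.imwrite(f"pics/{n}0.png",r.grab_frame(n)); c=r.camera_info(n); print(n,c)
o=r.get_obs();print(o,r.tcp_to_tips)
E
```

```text
scene {'mtx': array([[407.58744743,   0.        , 280.25341223],
       [  0.        , 407.58744743, 212.23909488],
       [  0.        ,   0.        ,   1.        ]]), 'rvec': array([ 1.7060317,  1.5919622, -0.8339849]), 'tvec': array([-0.0492833 , -0.32440028,  1.59261622])}
top {'mtx': array([[459.38777249,   0.        , 276.67102047],
       [  0.        , 459.38777249, 208.28011252],
       [  0.        ,   0.        ,   1.        ]]), 'rvec': array([ 2.14082176, -2.1577757 ,  0.11329657]), 'tvec': array([0.02682576, 0.61105887, 1.16989621])}
{'clock': 0.1, 'joints': array([-1.25008252,  0.47772638,  0.02232954,  1.55635777, -0.01149065,
        1.10931005, -0.08307873]), 'qvel': array([ 0.00166602,  0.00061543,  0.0019906 , -0.00319832,  0.00135176,
        0.00199653, -0.00011521]), 'tau': array([ 4.36933376e-03, -5.97757924e+01,  1.61351234e+00, -2.81957048e+01,
        1.28405527e-02,  4.95578803e-03,  2.54916779e-05]), 'tcp_pos': array([0.28045304, 0.61342422, 0.25241448]), 'orientation': array([-6.68292764e-01, -3.06944882e+00,  2.60283920e-03]), 'contact_force': array([-0.12880891, -0.44164616,  0.58971438]), 'moment': array([ 0.00573191,  0.01097196, -0.05940596]), 'gripper_force': 0.0, 'grip_width': 0.08542101924620694} 0.022
```

View pics/scene0.png

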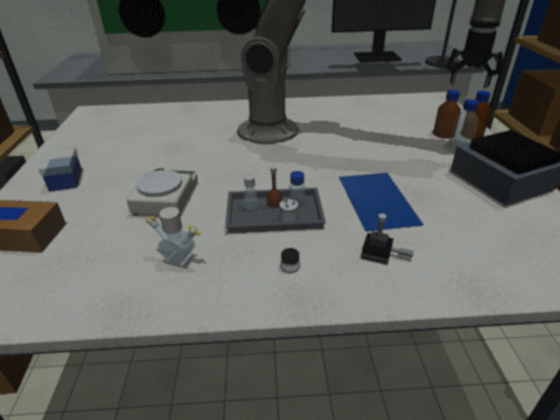

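View pics/top0.png

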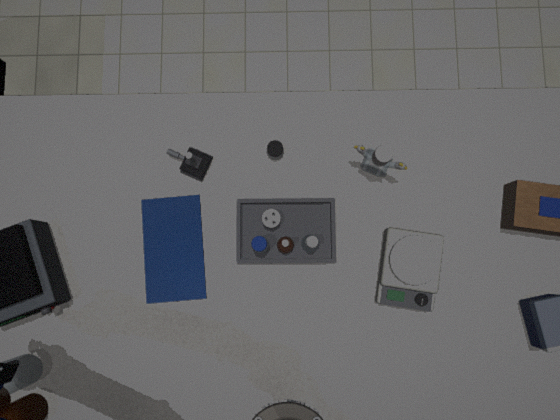

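The top view shows the vessels in a row: blue cap (260,244), stopper (286,244) and white cap (312,242). The cell is at (271,218), the mat around (174,249) and the stirrer plate around (414,260). I'll enlarge this area.

```bash
cat > h.py <<'E'
from bench import r
import cv2, numpy as np
def pix2w(n,uv,z):
    c=r.camera_info(n);R=cv2.Rodrigues(c["rvec"])[0];t=c["tvec"];o=-R.T@t
    d=R.T@np.linalg.inv(c["mtx"])@np.array([*uv,1.]);return o+d*(z-o[2])/d[2]
def w2pix(n,p):
    c=r.camera_info(n);return cv2.projectPoints(np.array([p],float),c["rvec"],c["tvec"],c["mtx"],None)[0].ravel()
E
python3 - <<'E'
from h import *
im=cv2.imread("pics/top0.png")
a=cv2.resize(im[185:275,225:345],None,fx=6,fy=6,interpolation=cv2.INTER_CUBIC);cv2.imwrite("pics/cropa.png",a)
b=cv2.resize(im[180:320,130:460],None,fx=2.4,fy=2.4,interpolation=cv2.INTER_CUBIC);cv2.imwrite("pics/cropb.png",b)
E
```

```text
(no output)
```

View pics/cropa.png

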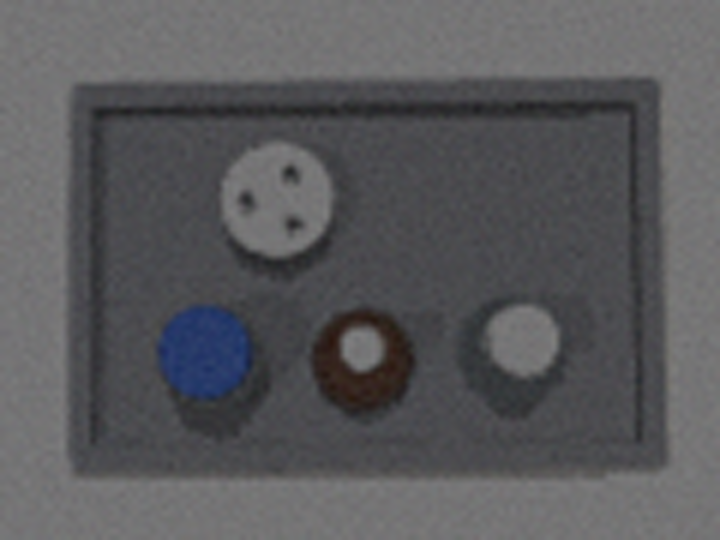

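View pics/cropb.png

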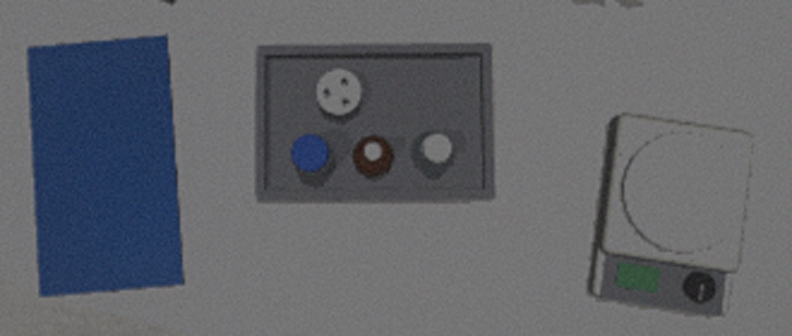

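The crops show the tray, the caps, the cell lid, the mat corners and the plate ring, which is centred near (684,192) in the wide crop.

```bash
python3 - <<'E'
from h import *
A=lambda x,y:((x+.5)/6-.5+225,(y+.5)/6-.5+185)
B=lambda x,y:((x+.5)/2.4-.5+130,(y+.5)/2.4-.5+180)
def p(n,uv,z): w=pix2w("top",uv,z);print(n,w.round(4),round(float(np.hypot(w[0],w[1])),3))
p("bottle",A(206,352),.102);p("flask",A(362,348),.127);p("con",A(523,341),.102);p("cell",A(277,199),.050)
for c in[(75,86),(657,80),(664,467),(73,470)]:p("tray",A(*c),.025)
for c in[(28,47),(167,36),(184,284),(40,296)]:p("mat",B(*c),.004)
p("plate",B(684,192),.076)
p("plateL",B(622,192),.076);p("plateT",B(684,131),.076);p("plateB",B(684,254),.076)
p("stage",(196,163),.05);p("jar",(275,149),.04);p("quartz",(382,156),.14)
o=r.get_obs();R=cv2.Rodrigues(o["orientation"])[0];print(R.round(3))
c=r.camera_info("wrist");print(c)
Rw=cv2.Rodrigues(c["rvec"])[0];print("cam pos",-Rw.T@c["tvec"],"R cam in tool",(R.T@Rw.T).round(3), R.T@(-Rw.T@c["tvec"]-o["tcp_pos"]))
E
```

```text
bottle [0.5168 0.0653 0.102 ] 0.521
flask [0.5167 0.0011 0.127 ] 0.517
con [ 0.5203 -0.065   0.102 ] 0.524
cell [0.5851 0.0373 0.05  ] 0.586
tray [0.639  0.1277 0.025 ] 0.652
tray [ 0.6392 -0.1306  0.025 ] 0.652
tray [ 0.4689 -0.1299  0.025 ] 0.487
tray [0.4694 0.1279 0.025 ] 0.487
mat [0.6435 0.3912 0.004 ] 0.753
mat [0.6546 0.233  0.004 ] 0.695
mat [0.3777 0.2103 0.004 ] 0.432
mat [0.3656 0.3696 0.004 ] 0.52
plate [ 0.474  -0.3225  0.076 ] 0.573
plateL [ 0.4745 -0.2583  0.076 ] 0.54
plateT [ 0.5375 -0.3253  0.076 ] 0.628
plateB [ 0.4104 -0.3198  0.076 ] 0.52
stage [0.7323 0.2343 0.05  ] 0.769
jar [0.7704 0.0254 0.04  ] 0.771
quartz [ 0.7243 -0.2366  0.14  ] 0.762
[[-0.909  0.416 -0.001]
 [ 0.416  0.909 -0.002]
 [-0.    -0.002 -1.   ]]
{'mtx': array([[325.1922621 ,   0.        , 286.43896759],
       [  0.        , 325.1922621 , 210.8223745 ],
       [  0.        ,   0.        ,   1.        ]]), 'rvec': array([-2.39578522, -1.53859235, -0.25742332]), 'tvec': array([-0.67413437, -0.04208069,  0.38127066])}
cam pos [0.20317954 0.64931562 0.37242791] R cam in tool [[-0.001 -0.944 -0.329]
 [ 1.    -0.    -0.001]
 [ 0.001 -0.329  0.944]] [ 0.08518552  0.00031661 -0.12002473]
```

Call:
step_arm(
  moves=[
    {"rz": 10.7},
    {"rz": 10.7},
    {"rz": 10.7},
    {"rz": 10.7},
    {"rz": 10.7},
    {"rz": 10.7},
    {"rz": 1.2},
    {"dx": -40, "dy": 17},
    {"dx": -40, "dy": 17},
    {"dx": -40, "dy": 17},
    {"dx": -40, "dy": 17},
    {"dx": -40, "dy": 17},
    {"dx": -40, "dy": 17},
    {"dx": -40, "dy": 17},
    {"dx": -40, "dy": 17},
    {"dx": -40, "dy": 17},
    {"dx": -40, "dy": 17},
    {"dx": -40, "dy": 17},
    {"dx": -40, "dy": 17},
    {},
  ],
)

```text
invalid input at $.moves[0]: expected keys rx, ry, rz, dx, dy, dz, gripper
```

Call:
step_arm(
  moves=[
    {"rx": 0, "ry": 0, "rz": 10.7, "dx": 0, "dy": 0, "dz": 0, "gripper": 1},
    {"rx": 0, "ry": 0, "rz": 10.7, "dx": 0, "dy": 0, "dz": 0, "gripper": 1},
    {"rx": 0, "ry": 0, "rz": 10.7, "dx": 0, "dy": 0, "dz": 0, "gripper": 1},
    {"rx": 0, "ry": 0, "rz": 10.7, "dx": 0, "dy": 0, "dz": 0, "gripper": 1},
    {"rx": 0, "ry": 0, "rz": 10.7, "dx": 0, "dy": 0, "dz": 0, "gripper": 1},
    {"rx": 0, "ry": 0, "rz": 10.7, "dx": 0, "dy": 0, "dz": 0, "gripper": 1},
    {"rx": 0, "ry": 0, "rz": 1.2, "dx": 0, "dy": 0, "dz": 0, "gripper": 1},
    {"rx": 0, "ry": 0, "rz": 0, "dx": -40, "dy": 17, "dz": 0, "gripper": 1},
    {"rx": 0, "ry": 0, "rz": 0, "dx": -40, "dy": 17, "dz": 0, "gripper": 1},
    {"rx": 0, "ry": 0, "rz": 0, "dx": -40, "dy": 17, "dz": 0, "gripper": 1},
    {"rx": 0, "ry": 0, "rz": 0, "dx": -40, "dy": 17, "dz": 0, "gripper": 1},
    {"rx": 0, "ry": 0, "rz": 0, "dx": -40, "dy": 17, "dz": 0, "gripper": 1},
    {"rx": 0, "ry": 0, "rz": 0, "dx": -40, "dy": 17, "dz": 0, "gripper": 1},
    {"rx": 0, "ry": 0, "rz": 0, "dx": -40, "dy": 17, "dz": 0, "gripper": 1},
    {"rx": 0, "ry": 0, "rz": 0, "dx": -40, "dy": 17, "dz": 0, "gripper": 1},
    {"rx": 0, "ry": 0, "rz": 0, "dx": -40, "dy": 17, "dz": 0, "gripper": 1},
    {"rx": 0, "ry": 0, "rz": 0, "dx": -40, "dy": 17, "dz": 0, "gripper": 1},
    {"rx": 0, "ry": 0, "rz": 0, "dx": -40, "dy": 17, "dz": 0, "gripper": 1},
    {"rx": 0, "ry": 0, "rz": 0, "dx": -40, "dy": 17, "dz": 0, "gripper": 1},
    {"rx": 0, "ry": 0, "rz": 0, "dx": 0, "dy": 0, "dz": 0, "gripper": 1},
  ],
)

```text
clock: 2.6
tcp_pos: [0.4859, 0.1303, 0.2535]
orientation: [2.224, 2.218, -0.0]
contact_force: [1.3, 1.0, -0.4]
grip_width: 0.0856
gripper_force: 0.0
```

```bash
cat >> h.py <<'E'
def wpix(uv,z):
    c=r.camera_info("wrist");R=cv2.Rodrigues(c["rvec"])[0];o=-R.T@c["tvec"];K=c["mtx"]
    q=np.array([(uv[0]-K[0,2])/K[0,0],(uv[1]-K[1,2])/K[1,1]]);a=np.hypot(*q)
    d=R.T@np.array([*(np.sin(a)*q/max(a,1e-9)),np.cos(a)]);return (o+d*(z-o[2])/d[2]).round(4)
E
python3 - <<'E'
from h import *
cv2.imwrite("pics/w1.png",r.grab_frame("wrist"));print(r.get_obs()["tcp_pos"])
E
```

```text
[0.48521505 0.13259638 0.25335566]
```

View pics/w1.png

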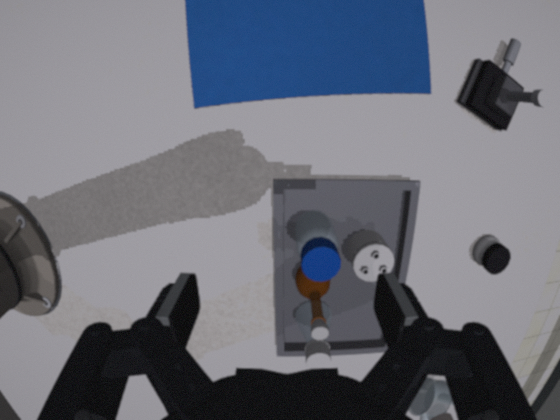

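The wrist view shows the blue cap at (320,259), the stopper at (320,332), the white cap at (318,351), the cell lid at (374,262), and the mat's near corners at (194,107) and (431,93).

```bash
python3 - <<'E'
from h import *
for n,uv,z in[("bottle",(320,259),.102),("stopper",(320,332),.127),("con",(318,351),.102),("cell",(374,262),.05),("mat",(194,107),.004),("mat",(431,93),.004)]:print(n,wpix(uv,z))
E
```

```text
bottle [0.5165 0.0752 0.102 ]
stopper [0.5177 0.0064 0.127 ]
con [ 0.5204 -0.0441  0.102 ]
cell [0.5859 0.0425 0.05  ]
mat [0.3791 0.2152 0.004 ]
mat [0.6565 0.237  0.004 ]
```

Call:
step_arm(
  moves=[
    {"rx": 0, "ry": 0, "rz": 0, "dx": -40, "dy": 10, "dz": 0, "gripper": 1},
    {"rx": 0, "ry": 0, "rz": 0, "dx": -40, "dy": 10, "dz": 0, "gripper": 1},
    {"rx": 0, "ry": 0, "rz": 0, "dx": -30, "dy": 12, "dz": 0, "gripper": 1},
    {"rx": 0, "ry": 0, "rz": 0, "dx": -20, "dy": 0, "dz": 0, "gripper": 1},
    {"rx": 0, "ry": 0, "rz": 0, "dx": 0, "dy": 0, "dz": 0, "gripper": 1},
    {"rx": 0, "ry": 0, "rz": 0, "dx": 0, "dy": 0, "dz": 0, "gripper": 1},
  ],
)

```text
clock: 3.4
tcp_pos: [0.5168, 0.006, 0.2531]
orientation: [-2.217, -2.225, -0.0]
contact_force: [0.6, -0.0, 1.0]
grip_width: 0.0854
gripper_force: 0.0
```

```bash

python3 - <<'E'
from h import *
cv2.imwrite("pics/w2.png",r.grab_frame("wrist"));print(r.get_obs()["tcp_pos"])
E
```

```text
[0.51686581 0.00605405 0.25315052]
```

View pics/w2.png

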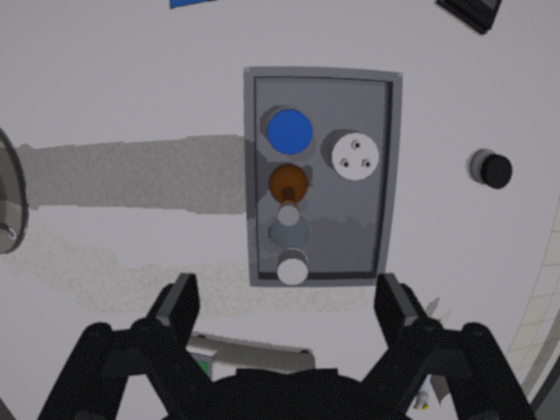

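The second wrist view shows the blue cap at (290,132), the stopper at (289,215), the white cap at (292,271) and the cell lid at (355,156).

```bash
python3 - <<'E'
from h import *
for n,uv,z in[("bottle",(290,132),.102),("bulb",(289,184),.035),("stopper",(289,215),.127),("con",(292,271),.102),("foot",(291,233),.02),("cell",(355,156),.05),("tray",(248,70),.025),("tray",(402,73),.025),("tray",(250,288),.025),("tray",(386,286),.025)]:print(n,wpix(uv,z))
E
```

```text
bottle [0.5193 0.0661 0.102 ]
bulb [0.5193 0.0041 0.035 ]
stopper [0.5186 0.0021 0.127 ]
con [ 0.5221 -0.0639  0.102 ]
foot [ 0.5221 -0.0593  0.02  ]
cell [0.5862 0.0381 0.05  ]
tray [0.4759 0.1262 0.025 ]
tray [0.6417 0.1291 0.025 ]
tray [ 0.4708 -0.1336  0.025 ]
tray [ 0.6467 -0.1331  0.025 ]
```

Call:
step_arm(
  grip_force=30,
  moves=[
    {"rx": 0, "ry": 0, "rz": 0, "dx": 30, "dy": 1, "dz": 0, "gripper": 1},
    {"rx": 0, "ry": 0, "rz": 0, "dx": 30, "dy": 0, "dz": 0, "gripper": 1},
    {"rx": 0, "ry": 0, "rz": 0, "dx": 0, "dy": 0, "dz": 30, "gripper": 1},
    {"rx": 0, "ry": 0, "rz": 0, "dx": 0, "dy": 0, "dz": 40, "gripper": 1},
    {"rx": 0, "ry": 0, "rz": 0, "dx": 0, "dy": 0, "dz": 40, "gripper": 1},
    {"rx": 0, "ry": 0, "rz": 0, "dx": 0, "dy": 0, "dz": 30, "gripper": 1},
    {"rx": 0, "ry": 0, "rz": 0, "dx": 0, "dy": 0, "dz": 17, "gripper": 1},
    {"rx": 0, "ry": 0, "rz": 0, "dx": 0, "dy": 0, "dz": 0, "gripper": 1},
    {"rx": 0, "ry": 0, "rz": 0, "dx": 0, "dy": 0, "dz": 0, "gripper": 0.6},
    {"rx": 0, "ry": 0, "rz": 0, "dx": 0, "dy": 0, "dz": 0, "gripper": 0.3},
    {"rx": 0, "ry": 0, "rz": 0, "dx": 0, "dy": 0, "dz": 0, "gripper": 0.1},
    {"rx": 0, "ry": 0, "rz": 0, "dx": 0, "dy": 0, "dz": 0, "gripper": 0},
    {"rx": 0, "ry": 0, "rz": 0, "dx": 0, "dy": 0, "dz": 0, "gripper": -0.1},
    {"rx": 0, "ry": 0, "rz": 0, "dx": 0, "dy": 0, "dz": 0, "gripper": -0.2},
    {"rx": 0, "ry": 0, "rz": 0, "dx": 0, "dy": 0, "dz": 0, "gripper": -0.3},
    {"rx": 0, "ry": 0, "rz": 0, "dx": 0, "dy": 0, "dz": 0, "gripper": -1},
    {"rx": 0, "ry": 0, "rz": 0, "dx": 0, "dy": 0, "dz": 0, "gripper": -1},
  ],
)

```text
clock: 5.58
tcp_pos: [0.5183, 0.0641, 0.0967]
orientation: [2.221, 2.222, 0.001]
contact_force: [-0.7, 0.1, 6.2]
grip_width: 0.0381
gripper_force: 29.7
```

Call:
step_arm(
  grip_force=30,
  moves=[
    {"rx": 0, "ry": 0, "rz": 0, "dx": 0, "dy": 0, "dz": -10, "gripper": -1},
    {"rx": 0, "ry": 0, "rz": 0, "dx": 0, "dy": 0, "dz": -30, "gripper": -1},
    {"rx": 0, "ry": 0, "rz": 0, "dx": 0, "dy": 0, "dz": -35, "gripper": -1},
    {"rx": 0, "ry": 0, "rz": 0, "dx": 10, "dy": 2, "dz": -10, "gripper": -1},
    {"rx": 0, "ry": 0, "rz": 0, "dx": 30, "dy": 6, "dz": 0, "gripper": -1},
    {"rx": 0, "ry": 0, "rz": 0, "dx": 40, "dy": 8, "dz": 0, "gripper": -1},
    {"rx": 0, "ry": 0, "rz": 0, "dx": 40, "dy": 8, "dz": 0, "gripper": -1},
    {"rx": 0, "ry": 0, "rz": 0, "dx": 40, "dy": 8, "dz": 0, "gripper": -1},
    {"rx": 0, "ry": 0, "rz": 0, "dx": 28, "dy": 8, "dz": 0, "gripper": -1},
    {"rx": 0, "ry": 0, "rz": 0, "dx": 10, "dy": 2, "dz": 0, "gripper": -1},
    {"rx": 0, "ry": 0, "rz": 0, "dx": 0, "dy": 0, "dz": 0, "gripper": -1},
    {"rx": 0, "ry": 0, "rz": 0, "dx": 0, "dy": 0, "dz": 30, "gripper": -1},
    {"rx": 0, "ry": 0, "rz": 0, "dx": 0, "dy": 0, "dz": 30, "gripper": -1},
    {"rx": 0, "ry": 0, "rz": 0, "dx": 0, "dy": 0, "dz": 15, "gripper": -1},
    {"rx": 0, "ry": 0, "rz": 0, "dx": 0, "dy": 0, "dz": 5, "gripper": -1},
    {"rx": 0, "ry": 0, "rz": 0, "dx": 0, "dy": 0, "dz": 3, "gripper": -1},
    {"rx": 0, "ry": 0, "rz": 0, "dx": 0, "dy": 0, "dz": 1, "gripper": -1},
    {"rx": 0, "ry": 0, "rz": 0, "dx": 0, "dy": 0, "dz": 0, "gripper": -1},
  ],
)

```text
clock: 7.82
tcp_pos: [0.5602, 0.2622, 0.0979]
orientation: [2.221, 2.222, 0.002]
contact_force: [-0.1, -0.5, -1.2]
grip_width: 0.0382
gripper_force: 30.5
```

Call:
step_arm(
  grip_force=30,
  moves=[
    {"rx": 0, "ry": 0, "rz": 0, "dx": 0, "dy": 0, "dz": 1, "gripper": -1},
    {"rx": 0, "ry": 0, "rz": 0, "dx": 0, "dy": 0, "dz": 1, "gripper": -1},
    {"rx": 0, "ry": 0, "rz": 0, "dx": 0, "dy": 0, "dz": 0, "gripper": -1},
    {"rx": 0, "ry": 0, "rz": 0, "dx": 0, "dy": 0, "dz": 0, "gripper": -1},
  ],
)

```text
clock: 8.32
tcp_pos: [0.5601, 0.2622, 0.0957]
orientation: [-2.221, -2.222, -0.001]
contact_force: [-0.7, -0.7, 4.8]
grip_width: 0.0379
gripper_force: 30.8
```

Call:
step_arm(
  grip_force=30,
  moves=[
    {"rx": 0, "ry": 0, "rz": 0, "dx": 0, "dy": 0, "dz": 0, "gripper": 0},
    {"rx": 0, "ry": 0, "rz": 0, "dx": 0, "dy": 0, "dz": 0, "gripper": 0.2},
    {"rx": 0, "ry": 0, "rz": 0, "dx": 0, "dy": 0, "dz": 0, "gripper": 0.6},
    {"rx": 0, "ry": 0, "rz": 0, "dx": 0, "dy": 0, "dz": 0, "gripper": 1},
    {"rx": 0, "ry": 0, "rz": 0, "dx": 0, "dy": 0, "dz": 0, "gripper": 1},
    {"rx": 0, "ry": 0, "rz": 0, "dx": 0, "dy": 0, "dz": -17, "gripper": 1},
    {"rx": 0, "ry": 0, "rz": 0, "dx": 0, "dy": 0, "dz": -40, "gripper": 1},
    {"rx": 0, "ry": 0, "rz": 0, "dx": 0, "dy": 0, "dz": -40, "gripper": 1},
    {"rx": 0, "ry": 0, "rz": 0, "dx": -20, "dy": -2, "dz": -20, "gripper": 1},
    {"rx": 0, "ry": 0, "rz": 0, "dx": -50, "dy": -10, "dz": 0, "gripper": 1},
    {"rx": 0, "ry": 0, "rz": 0, "dx": -50, "dy": -10, "dz": 0, "gripper": 1},
    {"rx": 0, "ry": 0, "rz": 0, "dx": -50, "dy": -10, "dz": 0, "gripper": 1},
    {"rx": 0, "ry": 0, "rz": 0, "dx": -50, "dy": -10, "dz": 0, "gripper": 1},
    {"rx": 0, "ry": 0, "rz": 0, "dx": -30, "dy": 0, "dz": 0, "gripper": 1},
    {"rx": 0, "ry": 0, "rz": 0, "dx": -10, "dy": 0, "dz": 0, "gripper": 1},
    {"rx": 0, "ry": 0, "rz": 0, "dx": 0, "dy": 0, "dz": 0, "gripper": 1},
    {"rx": 0, "ry": 0, "rz": 0, "dx": 0, "dy": 0, "dz": 0, "gripper": 1},
  ],
)

```text
clock: 10.45
tcp_pos: [0.5183, 0.0038, 0.2124]
orientation: [-2.218, -2.224, -0.001]
contact_force: [0.2, 0.1, 0.0]
grip_width: 0.0853
gripper_force: 0.0
```

Call:
step_arm(
  grip_force=25,
  moves=[
    {"rx": 0, "ry": 0, "rz": 0, "dx": -2, "dy": 0, "dz": 30, "gripper": 1},
    {"rx": 0, "ry": 0, "rz": 0, "dx": 0, "dy": 0, "dz": 40, "gripper": 1},
    {"rx": 0, "ry": 0, "rz": 0, "dx": 0, "dy": 0, "dz": 36, "gripper": 0.6},
    {"rx": 0, "ry": 0, "rz": 0, "dx": 0, "dy": 0, "dz": 18, "gripper": 0.3},
    {"rx": 0, "ry": 0, "rz": 0, "dx": 0, "dy": 0, "dz": 0, "gripper": 0},
    {"rx": 0, "ry": 0, "rz": 0, "dx": 0, "dy": 0, "dz": 0, "gripper": -0.3},
    {"rx": 0, "ry": 0, "rz": 0, "dx": 0, "dy": 0, "dz": 0, "gripper": -0.4},
    {"rx": 0, "ry": 0, "rz": 0, "dx": 0, "dy": 0, "dz": 0, "gripper": -0.5},
    {"rx": 0, "ry": 0, "rz": 0, "dx": 0, "dy": 0, "dz": 0, "gripper": -0.55},
    {"rx": 0, "ry": 0, "rz": 0, "dx": 0, "dy": 0, "dz": 0, "gripper": -0.6},
    {"rx": 0, "ry": 0, "rz": 0, "dx": 0, "dy": 0, "dz": 0, "gripper": -0.65},
    {"rx": 0, "ry": 0, "rz": 0, "dx": 0, "dy": 0, "dz": 0, "gripper": -0.7},
    {"rx": 0, "ry": 0, "rz": 0, "dx": 0, "dy": 0, "dz": 0, "gripper": -0.8},
    {"rx": 0, "ry": 0, "rz": 0, "dx": 0, "dy": 0, "dz": 0, "gripper": -1},
    {"rx": 0, "ry": 0, "rz": 0, "dx": 0, "dy": 0, "dz": 0, "gripper": -1},
    {"rx": 0, "ry": 0, "rz": 0, "dx": 0, "dy": 0, "dz": 0, "gripper": -1},
  ],
)

```text
clock: 12.45
tcp_pos: [0.518, 0.0, 0.0883]
orientation: [2.221, 2.222, 0.0]
contact_force: [1.0, 0.6, -0.4]
grip_width: 0.0117
gripper_force: 24.3
```

Call:
step_arm(
  grip_force=25,
  moves=[
    {"rx": 0, "ry": 0, "rz": 0, "dx": 0, "dy": 0, "dz": -10, "gripper": -1},
    {"rx": 0, "ry": 0, "rz": 0, "dx": 0, "dy": 0, "dz": -30, "gripper": -1},
    {"rx": 0, "ry": 0, "rz": 0, "dx": 0, "dy": 0, "dz": -40, "gripper": -1},
    {"rx": 0, "ry": 0, "rz": 0, "dx": 5, "dy": 0, "dz": -35, "gripper": -1},
    {"rx": 0, "ry": 0, "rz": 0, "dx": 20, "dy": 0, "dz": -10, "gripper": -1},
    {"rx": 0, "ry": 0, "rz": 0, "dx": 40, "dy": -1, "dz": 0, "gripper": -1},
    {"rx": 0, "ry": 0, "rz": 0, "dx": 50, "dy": -1, "dz": 0, "gripper": -1},
    {"rx": 0, "ry": 0, "rz": 0, "dx": 50, "dy": -1, "dz": 0, "gripper": -1},
    {"rx": 0, "ry": 0, "rz": 0, "dx": 50, "dy": -1, "dz": 0, "gripper": -1},
    {"rx": 0, "ry": 0, "rz": 0, "dx": 50, "dy": -1, "dz": 0, "gripper": -1},
    {"rx": 0, "ry": 0, "rz": 0, "dx": 40, "dy": -1, "dz": 0, "gripper": -1},
    {"rx": 0, "ry": 0, "rz": 0, "dx": 30, "dy": -2, "dz": 0, "gripper": -1},
    {"rx": 0, "ry": 0, "rz": 0, "dx": 10, "dy": 0, "dz": 0, "gripper": -1},
    {"rx": 0, "ry": 0, "rz": 0, "dx": 0, "dy": 0, "dz": 0, "gripper": -1},
    {"rx": 0, "ry": 0, "rz": 0, "dx": 0, "dy": 0, "dz": 30, "gripper": -1},
    {"rx": 0, "ry": 0, "rz": 0, "dx": 0, "dy": 0, "dz": 40, "gripper": -1},
    {"rx": 0, "ry": 0, "rz": 0, "dx": 0, "dy": 0, "dz": 30, "gripper": -1},
    {"rx": 0, "ry": 0, "rz": 0, "dx": 0, "dy": 0, "dz": 15, "gripper": -1},
    {"rx": 0, "ry": 0, "rz": 0, "dx": 0, "dy": 0, "dz": 6, "gripper": -1},
    {"rx": 0, "ry": 0, "rz": 0, "dx": 0, "dy": 0, "dz": 0, "gripper": -1},
  ],
)

```text
clock: 14.95
tcp_pos: [0.5104, 0.3448, 0.093]
orientation: [2.221, 2.221, 0.001]
contact_force: [0.5, 0.4, -0.8]
grip_width: 0.0118
gripper_force: 24.4
```

Call:
step_arm(
  grip_force=25,
  moves=[
    {"rx": 0, "ry": 0, "rz": 0, "dx": 0, "dy": 0, "dz": 2, "gripper": -1},
    {"rx": 0, "ry": 0, "rz": 0, "dx": 0, "dy": 0, "dz": 2, "gripper": -1},
    {"rx": 0, "ry": 0, "rz": 0, "dx": 0, "dy": 0, "dz": 1, "gripper": -1},
    {"rx": 0, "ry": 0, "rz": 0, "dx": 0, "dy": 0, "dz": 0, "gripper": -1},
    {"rx": 0, "ry": 0, "rz": 0, "dx": 0, "dy": 0, "dz": 0, "gripper": -1},
  ],
)

```text
clock: 15.58
tcp_pos: [0.5098, 0.3451, 0.0874]
orientation: [-2.221, -2.222, -0.0]
contact_force: [0.1, -0.4, -1.3]
grip_width: 0.0117
gripper_force: 24.5
```

Call:
step_arm(
  grip_force=25,
  moves=[
    {"rx": 0, "ry": 0, "rz": 0, "dx": 0, "dy": 0, "dz": 1, "gripper": -1},
    {"rx": 0, "ry": 0, "rz": 0, "dx": 0, "dy": 0, "dz": 0, "gripper": -1},
    {"rx": 0, "ry": 0, "rz": 0, "dx": 0, "dy": 0, "dz": 0, "gripper": -0.65},
    {"rx": 0, "ry": 0, "rz": 0, "dx": 0, "dy": 0, "dz": 0, "gripper": -0.4},
    {"rx": 0, "ry": 0, "rz": 0, "dx": 0, "dy": 0, "dz": 0, "gripper": 0.2},
    {"rx": 0, "ry": 0, "rz": 0, "dx": 0, "dy": 0, "dz": 0, "gripper": 1},
    {"rx": 0, "ry": 0, "rz": 0, "dx": 0, "dy": 0, "dz": 0, "gripper": 1},
    {"rx": 0, "ry": 0, "rz": 0, "dx": 0, "dy": 0, "dz": -25, "gripper": 1},
    {"rx": 0, "ry": 0, "rz": 0, "dx": 0, "dy": 0, "dz": -40, "gripper": 1},
    {"rx": 0, "ry": 0, "rz": 0, "dx": 0, "dy": 0, "dz": -40, "gripper": 1},
    {"rx": 0, "ry": 0, "rz": 0, "dx": -10, "dy": 0, "dz": -20, "gripper": 1},
    {"rx": 0, "ry": 0, "rz": 0, "dx": -50, "dy": 1, "dz": 0, "gripper": 1},
    {"rx": 0, "ry": 0, "rz": 0, "dx": -60, "dy": 2, "dz": 0, "gripper": 1},
    {"rx": 0, "ry": 0, "rz": 0, "dx": -60, "dy": 2, "dz": 0, "gripper": 1},
    {"rx": 0, "ry": 0, "rz": 0, "dx": -60, "dy": 2, "dz": 0, "gripper": 1},
    {"rx": 0, "ry": 0, "rz": 0, "dx": -60, "dy": 2, "dz": 0, "gripper": 1},
    {"rx": 0, "ry": 0, "rz": 0, "dx": -60, "dy": 2, "dz": 0, "gripper": 1},
    {"rx": 0, "ry": 0, "rz": 0, "dx": -40, "dy": 0, "dz": 0, "gripper": 1},
    {"rx": 0, "ry": 0, "rz": 0, "dx": -10, "dy": 0, "dz": 0, "gripper": 1},
    {"rx": 0, "ry": 0, "rz": 0, "dx": 0, "dy": 0, "dz": 0, "gripper": 1},
  ],
)

```text
clock: 18.08
tcp_pos: [0.5205, -0.0653, 0.2108]
orientation: [-2.222, -2.22, 0.001]
contact_force: [-0.1, -0.1, -0.1]
grip_width: 0.0851
gripper_force: 0.0
```

Now down to z 0.093 (118 mm), then grip the 30 mm cap.

Call:
step_arm(
  grip_force=30,
  moves=[
    {"rx": 0, "ry": 0, "rz": 0, "dx": 0, "dy": 0, "dz": 30, "gripper": 1},
    {"rx": 0, "ry": 0, "rz": 0, "dx": 0, "dy": 0, "dz": 40, "gripper": 1},
    {"rx": 0, "ry": 0, "rz": 0, "dx": 0, "dy": 0, "dz": 33, "gripper": 1},
    {"rx": 0, "ry": 0, "rz": 0, "dx": 0, "dy": 0, "dz": 15, "gripper": 0.6},
    {"rx": 0, "ry": 0, "rz": 0, "dx": 0, "dy": 0, "dz": 0, "gripper": 0.2},
    {"rx": 0, "ry": 0, "rz": 0, "dx": 0, "dy": 0, "dz": 0, "gripper": 0},
    {"rx": 0, "ry": 0, "rz": 0, "dx": 0, "dy": 0, "dz": 0, "gripper": -0.1},
    {"rx": 0, "ry": 0, "rz": 0, "dx": 0, "dy": 0, "dz": 0, "gripper": -0.15},
    {"rx": 0, "ry": 0, "rz": 0, "dx": 0, "dy": 0, "dz": 0, "gripper": -0.2},
    {"rx": 0, "ry": 0, "rz": 0, "dx": 0, "dy": 0, "dz": 0, "gripper": -0.25},
    {"rx": 0, "ry": 0, "rz": 0, "dx": 0, "dy": 0, "dz": 0, "gripper": -0.3},
    {"rx": 0, "ry": 0, "rz": 0, "dx": 0, "dy": 0, "dz": 0, "gripper": -0.4},
    {"rx": 0, "ry": 0, "rz": 0, "dx": 0, "dy": 0, "dz": 0, "gripper": -0.5},
    {"rx": 0, "ry": 0, "rz": 0, "dx": 0, "dy": 0, "dz": 0, "gripper": -1},
    {"rx": 0, "ry": 0, "rz": 0, "dx": 0, "dy": 0, "dz": 0, "gripper": -1},
  ],
)

```text
clock: 19.95
tcp_pos: [0.5215, -0.065, 0.0935]
orientation: [2.22, 2.222, 0.001]
contact_force: [2.2, 0.4, 2.8]
grip_width: 0.029
gripper_force: 29.7
```

Call:
step_arm(
  grip_force=30,
  moves=[
    {"rx": 0, "ry": 0, "rz": 0, "dx": 0, "dy": 0, "dz": -10, "gripper": -1},
    {"rx": 0, "ry": 0, "rz": 0, "dx": 0, "dy": 0, "dz": -30, "gripper": -1},
    {"rx": 0, "ry": 0, "rz": 0, "dx": 0, "dy": 0, "dz": -35, "gripper": -1},
    {"rx": 0, "ry": 0, "rz": 0, "dx": 10, "dy": -2, "dz": -10, "gripper": -1},
    {"rx": 0, "ry": 0, "rz": 0, "dx": 30, "dy": -8, "dz": 0, "gripper": -1},
    {"rx": 0, "ry": 0, "rz": 0, "dx": 50, "dy": -10, "dz": 0, "gripper": -1},
    {"rx": 0, "ry": 0, "rz": 0, "dx": 50, "dy": -10, "dz": 0, "gripper": -1},
    {"rx": 0, "ry": 0, "rz": 0, "dx": 50, "dy": -10, "dz": 0, "gripper": -1},
    {"rx": 0, "ry": 0, "rz": 0, "dx": 50, "dy": -10, "dz": 0, "gripper": -1},
    {"rx": 0, "ry": 0, "rz": 0, "dx": 40, "dy": -6, "dz": 0, "gripper": -1},
    {"rx": 0, "ry": 0, "rz": 0, "dx": 35, "dy": -4, "dz": 0, "gripper": -1},
    {"rx": 0, "ry": 0, "rz": 0, "dx": 12, "dy": -1, "dz": 0, "gripper": -1},
    {"rx": 0, "ry": 0, "rz": 0, "dx": 0, "dy": 0, "dz": 0, "gripper": -1},
    {"rx": 0, "ry": 0, "rz": 0, "dx": 0, "dy": 0, "dz": 30, "gripper": -1},
    {"rx": 0, "ry": 0, "rz": 0, "dx": 0, "dy": 0, "dz": 30, "gripper": -1},
    {"rx": 0, "ry": 0, "rz": 0, "dx": 0, "dy": 0, "dz": 15, "gripper": -1},
    {"rx": 0, "ry": 0, "rz": 0, "dx": 0, "dy": 0, "dz": 6, "gripper": -1},
    {"rx": 0, "ry": 0, "rz": 0, "dx": 0, "dy": 0, "dz": 0, "gripper": -1},
  ],
)

```text
clock: 22.2
tcp_pos: [0.4602, 0.2616, 0.0976]
orientation: [2.222, 2.221, 0.0]
contact_force: [-0.1, 0.6, 0.5]
grip_width: 0.0291
gripper_force: 29.9
```

Call:
step_arm(
  grip_force=30,
  moves=[
    {"rx": 0, "ry": 0, "rz": 0, "dx": 0, "dy": 0, "dz": 2, "gripper": -1},
    {"rx": 0, "ry": 0, "rz": 0, "dx": 0, "dy": 0, "dz": 2, "gripper": -1},
    {"rx": 0, "ry": 0, "rz": 0, "dx": 0, "dy": 0, "dz": 1, "gripper": -1},
    {"rx": 0, "ry": 0, "rz": 0, "dx": 0, "dy": 0, "dz": 0, "gripper": -1},
    {"rx": 0, "ry": 0, "rz": 0, "dx": 0, "dy": 0, "dz": 0, "gripper": -1},
  ],
)

```text
clock: 22.82
tcp_pos: [0.46, 0.2622, 0.0925]
orientation: [-2.221, -2.222, -0.001]
contact_force: [-0.1, 0.0, 1.2]
grip_width: 0.0294
gripper_force: 29.9
```

Call:
step_arm(
  grip_force=30,
  moves=[
    {"rx": 0, "ry": 0, "rz": 0, "dx": 0, "dy": 0, "dz": 1, "gripper": -1},
    {"rx": 0, "ry": 0, "rz": 0, "dx": 0, "dy": 0, "dz": 0, "gripper": -1},
    {"rx": 0, "ry": 0, "rz": 0, "dx": 0, "dy": 0, "dz": 0, "gripper": -0.25},
    {"rx": 0, "ry": 0, "rz": 0, "dx": 0, "dy": 0, "dz": 0, "gripper": 0},
    {"rx": 0, "ry": 0, "rz": 0, "dx": 0, "dy": 0, "dz": 0, "gripper": 0.5},
    {"rx": 0, "ry": 0, "rz": 0, "dx": 0, "dy": 0, "dz": 0, "gripper": 0.8},
    {"rx": 0, "ry": 0, "rz": 0, "dx": 0, "dy": 0, "dz": 0, "gripper": 0.8},
    {"rx": 0, "ry": 0, "rz": 0, "dx": 0, "dy": 0, "dz": -25, "gripper": 0.8},
    {"rx": 0, "ry": 0, "rz": 0, "dx": 0, "dy": 0, "dz": -40, "gripper": 0.8},
    {"rx": 0, "ry": 0, "rz": 0, "dx": 0, "dy": 0, "dz": -40, "gripper": 1},
    {"rx": 0, "ry": 0, "rz": 0, "dx": -14, "dy": 8, "dz": -20, "gripper": 1},
    {"rx": 0, "ry": 0, "rz": 0, "dx": -45, "dy": 25, "dz": 0, "gripper": 1},
    {"rx": 0, "ry": 0, "rz": 0, "dx": -45, "dy": 25, "dz": 0, "gripper": 1},
    {"rx": 0, "ry": 0, "rz": 0, "dx": -45, "dy": 25, "dz": 0, "gripper": 1},
    {"rx": 0, "ry": 0, "rz": 0, "dx": -45, "dy": 25, "dz": 0, "gripper": 1},
    {"rx": 0, "ry": 0, "rz": 0, "dx": -30, "dy": 18, "dz": 0, "gripper": 1},
    {"rx": 0, "ry": 0, "rz": 0, "dx": 0, "dy": 0, "dz": 0, "gripper": 1},
  ],
)

```text
clock: 24.95
tcp_pos: [0.5868, 0.0344, 0.2164]
orientation: [2.226, 2.215, -0.001]
contact_force: [0.0, 0.3, 0.7]
grip_width: 0.0858
gripper_force: 0.0
```

```bash
python3 - <<'E'
from h import *
im=r.grab_frame("scene");cv2.imwrite("pics/s2.png",cv2.resize(im[120:290,200:440],None,fx=3,fy=3,interpolation=cv2.INTER_CUBIC));print(r.get_obs()["joints"].round(3))
E
```

```text
[-0.619  0.417  0.589  1.84  -0.277  0.967  0.087]
```

View pics/s2.png

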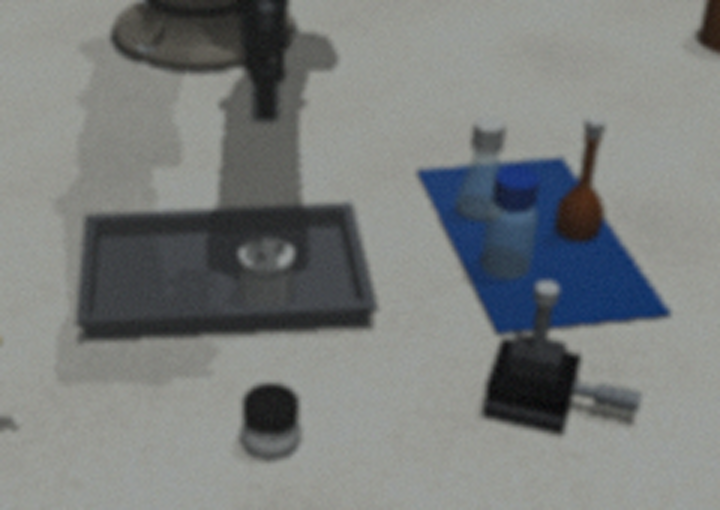

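All three vessels stand on the mat. I'll turn 90° to grip the cell along y.

Call:
step_arm(
  moves=[
    {"rx": 0, "ry": 0, "rz": 10, "dx": 0, "dy": 0, "dz": 0, "gripper": 1},
    {"rx": 0, "ry": 0, "rz": 10, "dx": 0, "dy": 0, "dz": 0, "gripper": 1},
    {"rx": 0, "ry": 0, "rz": 10, "dx": 0, "dy": 0, "dz": 0, "gripper": 1},
    {"rx": 0, "ry": 0, "rz": 10, "dx": 0, "dy": 0, "dz": 0, "gripper": 1},
    {"rx": 0, "ry": 0, "rz": 10, "dx": 0, "dy": 0, "dz": 0, "gripper": 1},
    {"rx": 0, "ry": 0, "rz": 10, "dx": 0, "dy": 0, "dz": 0, "gripper": 1},
    {"rx": 0, "ry": 0, "rz": 10, "dx": 0, "dy": 0, "dz": 0, "gripper": 1},
    {"rx": 0, "ry": 0, "rz": 10, "dx": 0, "dy": 0, "dz": 0, "gripper": 1},
    {"rx": 0, "ry": 0, "rz": 10, "dx": 0, "dy": 0, "dz": 0, "gripper": 1},
    {"rx": 0, "ry": 0, "rz": 0, "dx": 0, "dy": 0, "dz": 0, "gripper": 1},
  ],
)

```text
clock: 26.25
tcp_pos: [0.5854, 0.0399, 0.2158]
orientation: [-3.141, -0.007, 0.002]
contact_force: [0.1, -0.1, -0.6]
grip_width: 0.0854
gripper_force: 0.0
```

```bash
python3 - <<'E'
from h import *
cv2.imwrite("pics/w3.png",r.grab_frame("wrist"));o=r.get_obs();print(o["tcp_pos"],cv2.Rodrigues(o["orientation"])[0].round(3))
E
```

```text
[0.58548526 0.03956757 0.21592994] [[ 1.     0.006 -0.001]
 [ 0.006 -1.     0.   ]
 [-0.001 -0.    -1.   ]]
```

View pics/w3.png

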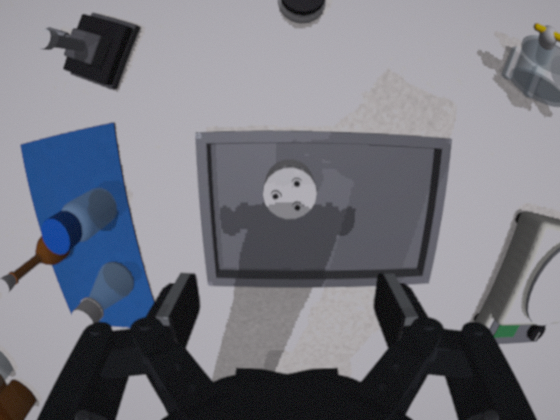

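The wrist view shows the cell lid at (291,192), almost on the gripper's mid-plane. Descending.

Call:
step_arm(
  grip_force=35,
  moves=[
    {"rx": 0, "ry": 0, "rz": 0, "dx": 1, "dy": 1, "dz": 30, "gripper": 1},
    {"rx": 0, "ry": 0, "rz": 0, "dx": 0, "dy": 0, "dz": 40, "gripper": 1},
    {"rx": 0, "ry": 0, "rz": 0, "dx": 0, "dy": 0, "dz": 40, "gripper": 1},
    {"rx": 0, "ry": 0, "rz": 0, "dx": 0, "dy": 0, "dz": 40, "gripper": 1},
    {"rx": 0, "ry": 0, "rz": 0, "dx": 0, "dy": 0, "dz": 23, "gripper": 1},
    {"rx": 0, "ry": 0, "rz": 0, "dx": 0, "dy": 0, "dz": 10, "gripper": 1},
    {"rx": 0, "ry": 0, "rz": 0, "dx": 0, "dy": 0, "dz": 0, "gripper": 0.7},
    {"rx": 0, "ry": 0, "rz": 0, "dx": 0, "dy": 0, "dz": 0, "gripper": 0.5},
    {"rx": 0, "ry": 0, "rz": 0, "dx": 0, "dy": 0, "dz": 0, "gripper": 0.4},
    {"rx": 0, "ry": 0, "rz": 0, "dx": 0, "dy": 0, "dz": 0, "gripper": 0.3},
    {"rx": 0, "ry": 0, "rz": 0, "dx": 0, "dy": 0, "dz": 0, "gripper": 0.25},
    {"rx": 0, "ry": 0, "rz": 0, "dx": 0, "dy": 0, "dz": 0, "gripper": 0.2},
    {"rx": 0, "ry": 0, "rz": 0, "dx": 0, "dy": 0, "dz": 0, "gripper": 0.1},
    {"rx": 0, "ry": 0, "rz": 0, "dx": 0, "dy": 0, "dz": 0, "gripper": 0},
    {"rx": 0, "ry": 0, "rz": 0, "dx": 0, "dy": 0, "dz": 0, "gripper": -1},
    {"rx": 0, "ry": 0, "rz": 0, "dx": 0, "dy": 0, "dz": 0, "gripper": -1},
  ],
)

```text
clock: 28.3
tcp_pos: [0.587, 0.0371, 0.0335]
orientation: [-3.141, -0.001, -0.0]
contact_force: [-0.8, 0.2, 5.7]
grip_width: 0.0492
gripper_force: 36.1
```

Call:
step_arm(
  grip_force=35,
  moves=[
    {"rx": 0, "ry": 0, "rz": 0, "dx": 0, "dy": 0, "dz": -10, "gripper": -1},
    {"rx": 0, "ry": 0, "rz": 0, "dx": 0, "dy": 0, "dz": -30, "gripper": -1},
    {"rx": 0, "ry": 0, "rz": 0, "dx": 0, "dy": 0, "dz": -40, "gripper": -1},
    {"rx": 0, "ry": 0, "rz": 0, "dx": 0, "dy": 0, "dz": -40, "gripper": -1},
    {"rx": 0, "ry": 0, "rz": 0, "dx": -3, "dy": 10, "dz": -25, "gripper": -1},
    {"rx": 0, "ry": 0, "rz": 0, "dx": -10, "dy": 30, "dz": -5, "gripper": -1},
    {"rx": 0, "ry": 0, "rz": 0, "dx": -15, "dy": 50, "dz": 0, "gripper": -1},
    {"rx": 0, "ry": 0, "rz": 0, "dx": -15, "dy": 50, "dz": 0, "gripper": -1},
    {"rx": 0, "ry": 0, "rz": 0, "dx": -15, "dy": 50, "dz": 0, "gripper": -1},
    {"rx": 0, "ry": 0, "rz": 0, "dx": -15, "dy": 50, "dz": 0, "gripper": -1},
    {"rx": 0, "ry": 0, "rz": 0, "dx": -15, "dy": 50, "dz": 0, "gripper": -1},
    {"rx": 0, "ry": 0, "rz": 0, "dx": -15, "dy": 45, "dz": 0, "gripper": -1},
    {"rx": 0, "ry": 0, "rz": 0, "dx": -10, "dy": 25, "dz": 0, "gripper": -1},
    {"rx": 0, "ry": 0, "rz": 0, "dx": 0, "dy": 0, "dz": 0, "gripper": -1},
    {"rx": 0, "ry": 0, "rz": 0, "dx": 0, "dy": 0, "dz": 0, "gripper": -1},
  ],
)

```text
clock: 30.18
tcp_pos: [0.4744, -0.3222, 0.1831]
orientation: [-3.141, -0.002, 0.0]
contact_force: [-0.0, 0.8, -1.0]
grip_width: 0.0487
gripper_force: 36.8
```

```bash
python3 - <<'E'
from h import *
im=r.grab_frame("wrist");cv2.imwrite("pics/w4.png",im);o=r.get_obs();print(o["tcp_pos"],o["joints"])
E
```

```text
[ 0.47467282 -0.3217324   0.18305958] [-0.18597855  0.54541906  0.92183977  1.91317346 -0.53372432  0.95006136
 -0.57826665]
```

View pics/w4.png

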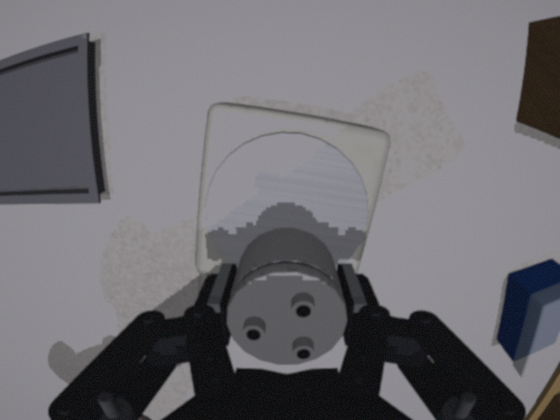

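The view shows the plate ring: its top at (288,132), its left at (205,207) and its right at (370,207).

```bash
python3 - <<'E'
from h import *
P=np.array([wpix(u,.076) for u in[(288,132),(205,207),(370,207),(230,160),(347,160)]])
print(P)
A=np.c_[2*P[:,:2],np.ones(5)];s=np.linalg.lstsq(A,(P[:,:2]**2).sum(1),rcond=None)[0];print(s,np.sqrt(s[2]+s[0]**2+s[1]**2))
E
```

```text
[[ 0.5383 -0.3223  0.076 ]
 [ 0.4832 -0.26    0.076 ]
 [ 0.4834 -0.3842  0.076 ]
 [ 0.5186 -0.281   0.076 ]
 [ 0.5188 -0.3645  0.076 ]]
[ 0.47433572 -0.32233762 -0.32501833] 0.06227031980551044
```

The fitted centre is within 1 mm of the TCP. Lowering.

Call:
step_arm(
  grip_force=35,
  moves=[
    {"rx": 0, "ry": 0, "rz": 0, "dx": 0, "dy": 0, "dz": 20, "gripper": -1},
    {"rx": 0, "ry": 0, "rz": 0, "dx": 0, "dy": 0, "dz": 30, "gripper": -1},
    {"rx": 0, "ry": 0, "rz": 0, "dx": 0, "dy": 0, "dz": 15, "gripper": -1},
    {"rx": 0, "ry": 0, "rz": 0, "dx": 0, "dy": 0, "dz": 8, "gripper": -1},
    {"rx": 0, "ry": 0, "rz": 0, "dx": 0, "dy": 0, "dz": 2, "gripper": -1},
    {"rx": 0, "ry": 0, "rz": 0, "dx": 0, "dy": 0, "dz": 1, "gripper": -1},
    {"rx": 0, "ry": 0, "rz": 0, "dx": 0, "dy": 0, "dz": 1, "gripper": -1},
    {"rx": 0, "ry": 0, "rz": 0, "dx": 0, "dy": 0, "dz": 0, "gripper": -1},
    {"rx": 0, "ry": 0, "rz": 0, "dx": 0, "dy": 0, "dz": 0, "gripper": -1},
  ],
)

```text
clock: 31.35
tcp_pos: [0.4742, -0.323, 0.1065]
orientation: [3.142, 0.001, 0.001]
contact_force: [0.0, 1.1, -1.1]
grip_width: 0.0492
gripper_force: 36.8
```

Call:
step_arm(
  grip_force=35,
  moves=[
    {"rx": 0, "ry": 0, "rz": 0, "dx": 0, "dy": 0, "dz": 1, "gripper": -1},
    {"rx": 0, "ry": 0, "rz": 0, "dx": 0, "dy": 0, "dz": 1, "gripper": -1},
    {"rx": 0, "ry": 0, "rz": 0, "dx": 0, "dy": 0, "dz": 0, "gripper": -1},
    {"rx": 0, "ry": 0, "rz": 0, "dx": 0, "dy": 0, "dz": 0, "gripper": -1},
  ],
)

```text
clock: 31.85
tcp_pos: [0.4742, -0.323, 0.1045]
orientation: [-3.141, -0.001, -0.0]
contact_force: [-0.8, -0.2, 4.0]
grip_width: 0.0489
gripper_force: 37.1
```

Call:
step_arm(
  grip_force=30,
  moves=[
    {"rx": 0, "ry": 0, "rz": 0, "dx": 0, "dy": 0, "dz": 0, "gripper": 0.2},
    {"rx": 0, "ry": 0, "rz": 0, "dx": 0, "dy": 0, "dz": 0, "gripper": 0.35},
    {"rx": 0, "ry": 0, "rz": 0, "dx": 0, "dy": 0, "dz": 0, "gripper": 0.7},
    {"rx": 0, "ry": 0, "rz": 0, "dx": 0, "dy": 0, "dz": 0, "gripper": 1},
    {"rx": 0, "ry": 0, "rz": 0, "dx": 0, "dy": 0, "dz": 0, "gripper": 1},
    {"rx": 0, "ry": 0, "rz": 0, "dx": 0, "dy": 0, "dz": -15, "gripper": 1},
    {"rx": 0, "ry": 0, "rz": 0, "dx": 0, "dy": 0, "dz": -35, "gripper": 1},
    {"rx": 0, "ry": 0, "rz": 0, "dx": 0, "dy": 0, "dz": -40, "gripper": 1},
    {"rx": 0, "ry": 0, "rz": 0, "dx": 0, "dy": 0, "dz": -20, "gripper": 1},
    {"rx": 0, "ry": 0, "rz": -10, "dx": 0, "dy": 0, "dz": 0, "gripper": 1},
    {"rx": 0, "ry": 0, "rz": -10, "dx": 0, "dy": 0, "dz": 0, "gripper": 1},
    {"rx": 0, "ry": 0, "rz": -10, "dx": 0, "dy": 0, "dz": 0, "gripper": 1},
    {"rx": 0, "ry": 0, "rz": -10, "dx": 0, "dy": 0, "dz": 0, "gripper": 1},
    {"rx": 0, "ry": 0, "rz": -10, "dx": 0, "dy": 0, "dz": 0, "gripper": 1},
    {"rx": 0, "ry": 0, "rz": -10, "dx": 0, "dy": 0, "dz": 0, "gripper": 1},
    {"rx": 0, "ry": 0, "rz": -10, "dx": 0, "dy": 0, "dz": 0, "gripper": 1},
    {"rx": 0, "ry": 0, "rz": -10, "dx": 0, "dy": 0, "dz": 0, "gripper": 1},
    {"rx": 0, "ry": 0, "rz": -10, "dx": 0, "dy": 0, "dz": 0, "gripper": 1},
    {"rx": 0, "ry": 0, "rz": 0, "dx": 0, "dy": 0, "dz": 0, "gripper": 1},
  ],
)

```text
clock: 34.22
tcp_pos: [0.4739, -0.323, 0.2144]
orientation: [-2.223, -2.22, -0.0]
contact_force: [-0.6, -0.6, -0.7]
grip_width: 0.0853
gripper_force: 0.0
```

Call:
step_arm(
  moves=[
    {"rx": 0, "ry": 0, "rz": 0, "dx": 20, "dy": 0, "dz": 0, "gripper": 1},
    {"rx": 0, "ry": 0, "rz": 0, "dx": 50, "dy": -1, "dz": 0, "gripper": 1},
    {"rx": 0, "ry": 0, "rz": 0, "dx": 50, "dy": -1, "dz": 0, "gripper": 1},
    {"rx": 0, "ry": 0, "rz": 0, "dx": 50, "dy": -1, "dz": 0, "gripper": 1},
    {"rx": 0, "ry": 0, "rz": 0, "dx": 50, "dy": -1, "dz": 0, "gripper": 1},
    {"rx": 0, "ry": 0, "rz": 0, "dx": 50, "dy": -2, "dz": 0, "gripper": 1},
    {"rx": 0, "ry": 0, "rz": 0, "dx": 50, "dy": -2, "dz": 0, "gripper": 1},
    {"rx": 0, "ry": 0, "rz": 0, "dx": 50, "dy": -2, "dz": 0, "gripper": 1},
    {"rx": 0, "ry": 0, "rz": 0, "dx": 50, "dy": -2, "dz": 0, "gripper": 1},
    {"rx": 0, "ry": 0, "rz": 0, "dx": 50, "dy": -2, "dz": 0, "gripper": 1},
    {"rx": 0, "ry": 0, "rz": 0, "dx": 50, "dy": 0, "dz": 0, "gripper": 1},
    {"rx": 0, "ry": 0, "rz": 0, "dx": 40, "dy": 0, "dz": 0, "gripper": 1},
    {"rx": 0, "ry": 0, "rz": 0, "dx": 25, "dy": 0, "dz": 0, "gripper": 1},
    {"rx": 0, "ry": 0, "rz": 0, "dx": 0, "dy": 0, "dz": 0, "gripper": 1},
    {"rx": 0, "ry": 0, "rz": 0, "dx": 0, "dy": 0, "dz": 0, "gripper": 1},
  ],
)

```text
clock: 36.1
tcp_pos: [0.4599, 0.2607, 0.2141]
orientation: [2.224, 2.219, -0.002]
contact_force: [0.2, 0.1, -0.2]
grip_width: 0.0857
gripper_force: 0.0
```

Call:
step_arm(
  grip_force=30,
  moves=[
    {"rx": 0, "ry": 0, "rz": 0, "dx": 1, "dy": 0, "dz": 30, "gripper": 1},
    {"rx": 0, "ry": 0, "rz": 0, "dx": 0, "dy": 0, "dz": 40, "gripper": 1},
    {"rx": 0, "ry": 0, "rz": 0, "dx": 0, "dy": 0, "dz": 36, "gripper": 1},
    {"rx": 0, "ry": 0, "rz": 0, "dx": 0, "dy": 0, "dz": 16, "gripper": 0.6},
    {"rx": 0, "ry": 0, "rz": 0, "dx": 0, "dy": 0, "dz": 0, "gripper": 0.2},
    {"rx": 0, "ry": 0, "rz": 0, "dx": 0, "dy": 0, "dz": 0, "gripper": 0},
    {"rx": 0, "ry": 0, "rz": 0, "dx": 0, "dy": 0, "dz": 0, "gripper": -0.1},
    {"rx": 0, "ry": 0, "rz": 0, "dx": 0, "dy": 0, "dz": 0, "gripper": -0.2},
    {"rx": 0, "ry": 0, "rz": 0, "dx": 0, "dy": 0, "dz": 0, "gripper": -0.25},
    {"rx": 0, "ry": 0, "rz": 0, "dx": 0, "dy": 0, "dz": 0, "gripper": -0.3},
    {"rx": 0, "ry": 0, "rz": 0, "dx": 0, "dy": 0, "dz": 0, "gripper": -0.4},
    {"rx": 0, "ry": 0, "rz": 0, "dx": 0, "dy": 0, "dz": 0, "gripper": -0.5},
    {"rx": 0, "ry": 0, "rz": 0, "dx": 0, "dy": 0, "dz": 0, "gripper": -1},
    {"rx": 0, "ry": 0, "rz": 0, "dx": 0, "dy": 0, "dz": 0, "gripper": -1},
  ],
)

```text
clock: 37.85
tcp_pos: [0.4603, 0.2632, 0.0926]
orientation: [2.221, 2.222, 0.002]
contact_force: [1.4, 0.2, 4.9]
grip_width: 0.0292
gripper_force: 29.5
```

```bash
python3 - <<'E'
from h import *
im=r.grab_frame("top");cv2.imwrite("pics/t2.png",cv2.resize(im[180:320,130:460],None,fx=2.4,fy=2.4,interpolation=cv2.INTER_CUBIC))
E
```

```text
(no output)
```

View pics/t2.png

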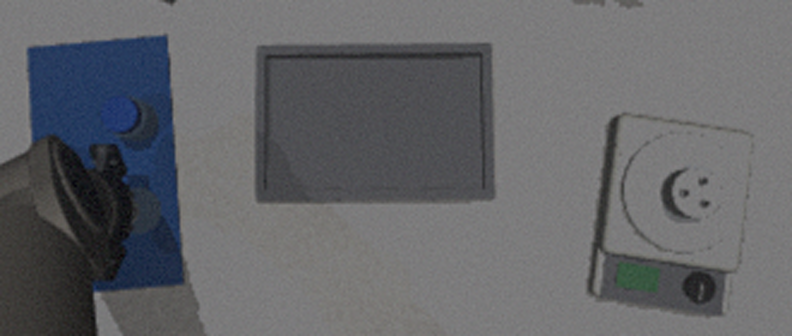

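The cell stands centred on the plate. Returning the conical flask.

Call:
step_arm(
  grip_force=30,
  moves=[
    {"rx": 0, "ry": 0, "rz": 0, "dx": 0, "dy": 0, "dz": -10, "gripper": -1},
    {"rx": 0, "ry": 0, "rz": 0, "dx": 0, "dy": 0, "dz": -30, "gripper": -1},
    {"rx": 0, "ry": 0, "rz": 0, "dx": 0, "dy": 0, "dz": -35, "gripper": -1},
    {"rx": 0, "ry": 0, "rz": 0, "dx": -12, "dy": 1, "dz": -10, "gripper": -1},
    {"rx": 0, "ry": 0, "rz": 0, "dx": -35, "dy": 4, "dz": 0, "gripper": -1},
    {"rx": 0, "ry": 0, "rz": 0, "dx": -50, "dy": 10, "dz": 0, "gripper": -1},
    {"rx": 0, "ry": 0, "rz": 0, "dx": -50, "dy": 10, "dz": 0, "gripper": -1},
    {"rx": 0, "ry": 0, "rz": 0, "dx": -50, "dy": 10, "dz": 0, "gripper": -1},
    {"rx": 0, "ry": 0, "rz": 0, "dx": -50, "dy": 10, "dz": 0, "gripper": -1},
    {"rx": 0, "ry": 0, "rz": 0, "dx": -40, "dy": 8, "dz": 0, "gripper": -1},
    {"rx": 0, "ry": 0, "rz": 0, "dx": -30, "dy": 6, "dz": 0, "gripper": -1},
    {"rx": 0, "ry": 0, "rz": 0, "dx": -10, "dy": 2, "dz": 0, "gripper": -1},
    {"rx": 0, "ry": 0, "rz": 0, "dx": 0, "dy": 0, "dz": 0, "gripper": -1},
    {"rx": 0, "ry": 0, "rz": 0, "dx": 0, "dy": 0, "dz": 30, "gripper": -1},
    {"rx": 0, "ry": 0, "rz": 0, "dx": 0, "dy": 0, "dz": 30, "gripper": -1},
    {"rx": 0, "ry": 0, "rz": 0, "dx": 0, "dy": 0, "dz": 15, "gripper": -1},
    {"rx": 0, "ry": 0, "rz": 0, "dx": 0, "dy": 0, "dz": 5, "gripper": -1},
    {"rx": 0, "ry": 0, "rz": 0, "dx": 0, "dy": 0, "dz": 0, "gripper": -1},
  ],
)

```text
clock: 40.15
tcp_pos: [0.5213, -0.0636, 0.0976]
orientation: [2.22, 2.222, 0.001]
contact_force: [-0.6, 0.2, -0.3]
grip_width: 0.0292
gripper_force: 29.8
```

Call:
step_arm(
  grip_force=30,
  moves=[
    {"rx": 0, "ry": 0, "rz": 0, "dx": 0, "dy": 0, "dz": 2, "gripper": -1},
    {"rx": 0, "ry": 0, "rz": 0, "dx": 0, "dy": 0, "dz": 1, "gripper": -1},
    {"rx": 0, "ry": 0, "rz": 0, "dx": 0, "dy": 0, "dz": 1, "gripper": -1},
    {"rx": 0, "ry": 0, "rz": 0, "dx": 0, "dy": 0, "dz": 0, "gripper": -1},
    {"rx": 0, "ry": 0, "rz": 0, "dx": 0, "dy": 0, "dz": 0, "gripper": -1},
  ],
)

```text
clock: 40.78
tcp_pos: [0.5214, -0.064, 0.0936]
orientation: [2.221, 2.222, 0.001]
contact_force: [0.4, -0.8, 4.1]
grip_width: 0.0293
gripper_force: 30.1
```

Call:
step_arm(
  grip_force=25,
  moves=[
    {"rx": 0, "ry": 0, "rz": 0, "dx": 0, "dy": 0, "dz": 0, "gripper": -0.25},
    {"rx": 0, "ry": 0, "rz": 0, "dx": 0, "dy": 0, "dz": 0, "gripper": 0},
    {"rx": 0, "ry": 0, "rz": 0, "dx": 0, "dy": 0, "dz": 0, "gripper": 0.5},
    {"rx": 0, "ry": 0, "rz": 0, "dx": 0, "dy": 0, "dz": 0, "gripper": 1},
    {"rx": 0, "ry": 0, "rz": 0, "dx": 0, "dy": 0, "dz": 0, "gripper": 1},
    {"rx": 0, "ry": 0, "rz": 0, "dx": 0, "dy": 0, "dz": -20, "gripper": 1},
    {"rx": 0, "ry": 0, "rz": 0, "dx": 0, "dy": 0, "dz": -40, "gripper": 1},
    {"rx": 0, "ry": 0, "rz": 0, "dx": 0, "dy": 0, "dz": -40, "gripper": 1},
    {"rx": 0, "ry": 0, "rz": 0, "dx": 19, "dy": 0, "dz": -20, "gripper": 1},
    {"rx": 0, "ry": 0, "rz": 0, "dx": 50, "dy": -1, "dz": 0, "gripper": 1},
    {"rx": 0, "ry": 0, "rz": 0, "dx": 50, "dy": -2, "dz": 0, "gripper": 1},
    {"rx": 0, "ry": 0, "rz": 0, "dx": 50, "dy": -2, "dz": 0, "gripper": 1},
    {"rx": 0, "ry": 0, "rz": 0, "dx": 50, "dy": -2, "dz": 0, "gripper": 1},
    {"rx": 0, "ry": 0, "rz": 0, "dx": 50, "dy": -2, "dz": 0, "gripper": 1},
    {"rx": 0, "ry": 0, "rz": 0, "dx": 50, "dy": -2, "dz": 0, "gripper": 1},
    {"rx": 0, "ry": 0, "rz": 0, "dx": 50, "dy": 0, "dz": 0, "gripper": 1},
    {"rx": 0, "ry": 0, "rz": 0, "dx": 30, "dy": 0, "dz": 0, "gripper": 1},
    {"rx": 0, "ry": 0, "rz": 0, "dx": 10, "dy": 0, "dz": 0, "gripper": 1},
    {"rx": 0, "ry": 0, "rz": 0, "dx": 0, "dy": 0, "dz": 0, "gripper": 1},
    {"rx": 0, "ry": 0, "rz": 0, "dx": 0, "dy": 0, "dz": 0, "gripper": 1},
  ],
)

```text
clock: 43.28
tcp_pos: [0.5103, 0.3429, 0.2133]
orientation: [2.223, 2.219, -0.001]
contact_force: [0.4, 0.1, 0.1]
grip_width: 0.0855
gripper_force: 0.0
```

Now down 126 mm to z 0.087 and grip the flask.

Call:
step_arm(
  grip_force=25,
  moves=[
    {"rx": 0, "ry": 0, "rz": 0, "dx": 2, "dy": 0, "dz": 30, "gripper": 1},
    {"rx": 0, "ry": 0, "rz": 0, "dx": 0, "dy": 0, "dz": 40, "gripper": 1},
    {"rx": 0, "ry": 0, "rz": 0, "dx": 0, "dy": 0, "dz": 38, "gripper": 0.6},
    {"rx": 0, "ry": 0, "rz": 0, "dx": 0, "dy": 0, "dz": 18, "gripper": 0.3},
    {"rx": 0, "ry": 0, "rz": 0, "dx": 0, "dy": 0, "dz": 0, "gripper": 0},
    {"rx": 0, "ry": 0, "rz": 0, "dx": 0, "dy": 0, "dz": 0, "gripper": -0.3},
    {"rx": 0, "ry": 0, "rz": 0, "dx": 0, "dy": 0, "dz": 0, "gripper": -0.4},
    {"rx": 0, "ry": 0, "rz": 0, "dx": 0, "dy": 0, "dz": 0, "gripper": -0.5},
    {"rx": 0, "ry": 0, "rz": 0, "dx": 0, "dy": 0, "dz": 0, "gripper": -0.55},
    {"rx": 0, "ry": 0, "rz": 0, "dx": 0, "dy": 0, "dz": 0, "gripper": -0.6},
    {"rx": 0, "ry": 0, "rz": 0, "dx": 0, "dy": 0, "dz": 0, "gripper": -0.65},
    {"rx": 0, "ry": 0, "rz": 0, "dx": 0, "dy": 0, "dz": 0, "gripper": -0.7},
    {"rx": 0, "ry": 0, "rz": 0, "dx": 0, "dy": 0, "dz": 0, "gripper": -0.8},
    {"rx": 0, "ry": 0, "rz": 0, "dx": 0, "dy": 0, "dz": 0, "gripper": -1},
    {"rx": 0, "ry": 0, "rz": 0, "dx": 0, "dy": 0, "dz": 0, "gripper": -1},
    {"rx": 0, "ry": 0, "rz": 0, "dx": 0, "dy": 0, "dz": 0, "gripper": -1},
  ],
)

```text
clock: 45.28
tcp_pos: [0.5099, 0.347, 0.0873]
orientation: [2.221, 2.222, 0.0]
contact_force: [1.0, 0.1, 0.0]
grip_width: 0.0111
gripper_force: 24.3
```

Call:
step_arm(
  grip_force=25,
  moves=[
    {"rx": 0, "ry": 0, "rz": 0, "dx": 0, "dy": 0, "dz": -10, "gripper": -1},
    {"rx": 0, "ry": 0, "rz": 0, "dx": 0, "dy": 0, "dz": -30, "gripper": -1},
    {"rx": 0, "ry": 0, "rz": 0, "dx": 0, "dy": 0, "dz": -40, "gripper": -1},
    {"rx": 0, "ry": 0, "rz": 0, "dx": -5, "dy": 0, "dz": -35, "gripper": -1},
    {"rx": 0, "ry": 0, "rz": 0, "dx": -20, "dy": 0, "dz": -10, "gripper": -1},
    {"rx": 0, "ry": 0, "rz": 0, "dx": -40, "dy": 1, "dz": 0, "gripper": -1},
    {"rx": 0, "ry": 0, "rz": 0, "dx": -50, "dy": 1, "dz": 0, "gripper": -1},
    {"rx": 0, "ry": 0, "rz": 0, "dx": -50, "dy": 1, "dz": 0, "gripper": -1},
    {"rx": 0, "ry": 0, "rz": 0, "dx": -50, "dy": 1, "dz": 0, "gripper": -1},
    {"rx": 0, "ry": 0, "rz": 0, "dx": -50, "dy": 1, "dz": 0, "gripper": -1},
    {"rx": 0, "ry": 0, "rz": 0, "dx": -40, "dy": 1, "dz": 0, "gripper": -1},
    {"rx": 0, "ry": 0, "rz": 0, "dx": -30, "dy": 2, "dz": 0, "gripper": -1},
    {"rx": 0, "ry": 0, "rz": 0, "dx": -10, "dy": 0, "dz": 0, "gripper": -1},
    {"rx": 0, "ry": 0, "rz": 0, "dx": 0, "dy": 0, "dz": 0, "gripper": -1},
    {"rx": 0, "ry": 0, "rz": 0, "dx": 0, "dy": 0, "dz": 30, "gripper": -1},
    {"rx": 0, "ry": 0, "rz": 0, "dx": 0, "dy": 0, "dz": 40, "gripper": -1},
    {"rx": 0, "ry": 0, "rz": 0, "dx": 0, "dy": 0, "dz": 30, "gripper": -1},
    {"rx": 0, "ry": 0, "rz": 0, "dx": 0, "dy": 0, "dz": 15, "gripper": -1},
    {"rx": 0, "ry": 0, "rz": 0, "dx": 0, "dy": 0, "dz": 4, "gripper": -1},
    {"rx": 0, "ry": 0, "rz": 0, "dx": 0, "dy": 0, "dz": 0, "gripper": -1},
  ],
)

```text
clock: 47.78
tcp_pos: [0.5185, 0.0024, 0.0939]
orientation: [2.22, 2.222, 0.001]
contact_force: [-0.1, 0.3, -0.8]
grip_width: 0.0113
gripper_force: 24.4
```

Call:
step_arm(
  grip_force=25,
  moves=[
    {"rx": 0, "ry": 0, "rz": 0, "dx": 0, "dy": 0, "dz": 2, "gripper": -1},
    {"rx": 0, "ry": 0, "rz": 0, "dx": 0, "dy": 0, "dz": 2, "gripper": -1},
    {"rx": 0, "ry": 0, "rz": 0, "dx": 0, "dy": 0, "dz": 0, "gripper": -1},
    {"rx": 0, "ry": 0, "rz": 0, "dx": 0, "dy": 0, "dz": 0, "gripper": -1},
  ],
)

```text
clock: 48.28
tcp_pos: [0.518, 0.002, 0.0894]
orientation: [2.221, 2.222, 0.0]
contact_force: [0.3, 0.1, 0.3]
grip_width: 0.0115
gripper_force: 24.4
```

Call:
step_arm(
  grip_force=25,
  moves=[
    {"rx": 0, "ry": 0, "rz": 0, "dx": 0, "dy": 0, "dz": 1, "gripper": -1},
    {"rx": 0, "ry": 0, "rz": 0, "dx": 0, "dy": 0, "dz": 0, "gripper": -1},
    {"rx": 0, "ry": 0, "rz": 0, "dx": 0, "dy": 0, "dz": 0, "gripper": -0.65},
    {"rx": 0, "ry": 0, "rz": 0, "dx": 0, "dy": 0, "dz": 0, "gripper": -0.4},
    {"rx": 0, "ry": 0, "rz": 0, "dx": 0, "dy": 0, "dz": 0, "gripper": 0.2},
    {"rx": 0, "ry": 0, "rz": 0, "dx": 0, "dy": 0, "dz": 0, "gripper": 1},
    {"rx": 0, "ry": 0, "rz": 0, "dx": 0, "dy": 0, "dz": 0, "gripper": 1},
    {"rx": 0, "ry": 0, "rz": 0, "dx": 0, "dy": 0, "dz": -25, "gripper": 1},
    {"rx": 0, "ry": 0, "rz": 0, "dx": 0, "dy": 0, "dz": -40, "gripper": 1},
    {"rx": 0, "ry": 0, "rz": 0, "dx": 0, "dy": 0, "dz": -40, "gripper": 1},
    {"rx": 0, "ry": 0, "rz": 0, "dx": 20, "dy": 2, "dz": -20, "gripper": 1},
    {"rx": 0, "ry": 0, "rz": 0, "dx": 50, "dy": 10, "dz": 0, "gripper": 1},
    {"rx": 0, "ry": 0, "rz": 0, "dx": 50, "dy": 10, "dz": 0, "gripper": 1},
    {"rx": 0, "ry": 0, "rz": 0, "dx": 50, "dy": 10, "dz": 0, "gripper": 1},
    {"rx": 0, "ry": 0, "rz": 0, "dx": 50, "dy": 10, "dz": 0, "gripper": 1},
    {"rx": 0, "ry": 0, "rz": 0, "dx": 30, "dy": 0, "dz": 0, "gripper": 1},
    {"rx": 0, "ry": 0, "rz": 0, "dx": 10, "dy": 0, "dz": 0, "gripper": 1},
    {"rx": 0, "ry": 0, "rz": 0, "dx": 0, "dy": 0, "dz": 0, "gripper": 1},
    {"rx": 0, "ry": 0, "rz": 0, "dx": 0, "dy": 0, "dz": 0, "gripper": 1},
  ],
)

```text
clock: 50.65
tcp_pos: [0.5602, 0.2598, 0.2134]
orientation: [2.223, 2.219, -0.001]
contact_force: [-0.0, -0.6, -0.4]
grip_width: 0.0855
gripper_force: 0.0
```

Call:
step_arm(
  grip_force=30,
  moves=[
    {"rx": 0, "ry": 0, "rz": 0, "dx": 1, "dy": 0, "dz": 30, "gripper": 1},
    {"rx": 0, "ry": 0, "rz": 0, "dx": 0, "dy": 0, "dz": 40, "gripper": 1},
    {"rx": 0, "ry": 0, "rz": 0, "dx": 0, "dy": 0, "dz": 33, "gripper": 1},
    {"rx": 0, "ry": 0, "rz": 0, "dx": 0, "dy": 0, "dz": 14, "gripper": 0.6},
    {"rx": 0, "ry": 0, "rz": 0, "dx": 0, "dy": 0, "dz": 0, "gripper": 0.3},
    {"rx": 0, "ry": 0, "rz": 0, "dx": 0, "dy": 0, "dz": 0, "gripper": 0.1},
    {"rx": 0, "ry": 0, "rz": 0, "dx": 0, "dy": 0, "dz": 0, "gripper": 0},
    {"rx": 0, "ry": 0, "rz": 0, "dx": 0, "dy": 0, "dz": 0, "gripper": -0.1},
    {"rx": 0, "ry": 0, "rz": 0, "dx": 0, "dy": 0, "dz": 0, "gripper": -0.2},
    {"rx": 0, "ry": 0, "rz": 0, "dx": 0, "dy": 0, "dz": 0, "gripper": -0.3},
    {"rx": 0, "ry": 0, "rz": 0, "dx": 0, "dy": 0, "dz": 0, "gripper": -1},
    {"rx": 0, "ry": 0, "rz": 0, "dx": 0, "dy": 0, "dz": 0, "gripper": -1},
  ],
)

```text
clock: 52.15
tcp_pos: [0.5607, 0.2634, 0.0976]
orientation: [2.221, 2.222, 0.003]
contact_force: [0.5, -0.1, 5.9]
grip_width: 0.0383
gripper_force: 29.6
```

Call:
step_arm(
  grip_force=30,
  moves=[
    {"rx": 0, "ry": 0, "rz": 0, "dx": 0, "dy": 0, "dz": -10, "gripper": -1},
    {"rx": 0, "ry": 0, "rz": 0, "dx": 0, "dy": 0, "dz": -30, "gripper": -1},
    {"rx": 0, "ry": 0, "rz": 0, "dx": 0, "dy": 0, "dz": -35, "gripper": -1},
    {"rx": 0, "ry": 0, "rz": 0, "dx": -10, "dy": -2, "dz": -10, "gripper": -1},
    {"rx": 0, "ry": 0, "rz": 0, "dx": -30, "dy": -6, "dz": 0, "gripper": -1},
    {"rx": 0, "ry": 0, "rz": 0, "dx": -40, "dy": -8, "dz": 0, "gripper": -1},
    {"rx": 0, "ry": 0, "rz": 0, "dx": -40, "dy": -8, "dz": 0, "gripper": -1},
    {"rx": 0, "ry": 0, "rz": 0, "dx": -40, "dy": -8, "dz": 0, "gripper": -1},
    {"rx": 0, "ry": 0, "rz": 0, "dx": -28, "dy": -8, "dz": 0, "gripper": -1},
    {"rx": 0, "ry": 0, "rz": 0, "dx": -10, "dy": -2, "dz": 0, "gripper": -1},
    {"rx": 0, "ry": 0, "rz": 0, "dx": 0, "dy": 0, "dz": 0, "gripper": -1},
    {"rx": 0, "ry": 0, "rz": 0, "dx": 0, "dy": 0, "dz": 30, "gripper": -1},
    {"rx": 0, "ry": 0, "rz": 0, "dx": 0, "dy": 0, "dz": 30, "gripper": -1},
    {"rx": 0, "ry": 0, "rz": 0, "dx": 0, "dy": 0, "dz": 15, "gripper": -1},
    {"rx": 0, "ry": 0, "rz": 0, "dx": 0, "dy": 0, "dz": 5, "gripper": -1},
    {"rx": 0, "ry": 0, "rz": 0, "dx": 0, "dy": 0, "dz": 0, "gripper": -1},
  ],
)

```text
clock: 54.15
tcp_pos: [0.5184, 0.0654, 0.1016]
orientation: [2.22, 2.222, 0.001]
contact_force: [-0.4, 0.5, -0.9]
grip_width: 0.0379
gripper_force: 30.5
```

Call:
step_arm(
  grip_force=30,
  moves=[
    {"rx": 0, "ry": 0, "rz": 0, "dx": 0, "dy": 0, "dz": 2, "gripper": -1},
    {"rx": 0, "ry": 0, "rz": 0, "dx": 0, "dy": 0, "dz": 2, "gripper": -1},
    {"rx": 0, "ry": 0, "rz": 0, "dx": 0, "dy": 0, "dz": 0, "gripper": -1},
    {"rx": 0, "ry": 0, "rz": 0, "dx": 0, "dy": 0, "dz": 0, "gripper": -1},
  ],
)

```text
clock: 54.65
tcp_pos: [0.5187, 0.0652, 0.0986]
orientation: [2.221, 2.221, 0.003]
contact_force: [-1.3, 0.1, 6.9]
grip_width: 0.0379
gripper_force: 31.3
```

Contact. I'll release, rise, and back off toward the mat for a final check.

Call:
step_arm(
  moves=[
    {"rx": 0, "ry": 0, "rz": 0, "dx": 0, "dy": 0, "dz": 0, "gripper": 0},
    {"rx": 0, "ry": 0, "rz": 0, "dx": 0, "dy": 0, "dz": 0, "gripper": 0.2},
    {"rx": 0, "ry": 0, "rz": 0, "dx": 0, "dy": 0, "dz": 0, "gripper": 0.6},
    {"rx": 0, "ry": 0, "rz": 0, "dx": 0, "dy": 0, "dz": 0, "gripper": 1},
    {"rx": 0, "ry": 0, "rz": 0, "dx": 0, "dy": 0, "dz": 0, "gripper": 1},
    {"rx": 0, "ry": 0, "rz": 0, "dx": 0, "dy": 0, "dz": -20, "gripper": 1},
    {"rx": 0, "ry": 0, "rz": 0, "dx": 0, "dy": 0, "dz": -40, "gripper": 1},
    {"rx": 0, "ry": 0, "rz": 0, "dx": 0, "dy": 0, "dz": -40, "gripper": 1},
    {"rx": 0, "ry": 0, "rz": 0, "dx": 0, "dy": 0, "dz": -20, "gripper": 1},
    {"rx": 0, "ry": 0, "rz": 0, "dx": 50, "dy": 0, "dz": 0, "gripper": 1},
    {"rx": 0, "ry": 0, "rz": 0, "dx": 50, "dy": 0, "dz": 0, "gripper": 1},
    {"rx": 0, "ry": 0, "rz": 0, "dx": 50, "dy": 0, "dz": 0, "gripper": 1},
    {"rx": 0, "ry": 0, "rz": 0, "dx": 50, "dy": 0, "dz": 0, "gripper": 1},
    {"rx": 0, "ry": 0, "rz": 0, "dx": 50, "dy": 0, "dz": 0, "gripper": 1},
    {"rx": 0, "ry": 0, "rz": 0, "dx": 0, "dy": 0, "dz": 0, "gripper": 1},
    {"rx": 0, "ry": 0, "rz": 0, "dx": 0, "dy": 0, "dz": 0, "gripper": 1},
    {"rx": 0, "ry": 0, "rz": 0, "dx": 0, "dy": 0, "dz": 0, "gripper": 1},
  ],
)

```text
clock: 56.78
tcp_pos: [0.5182, 0.3133, 0.2173]
orientation: [2.223, 2.219, -0.001]
contact_force: [0.1, -0.4, -0.4]
grip_width: 0.086
gripper_force: 0.0
```

```bash
python3 - <<'E'
from h import *
im=r.grab_frame("top");o=cv2.imread("pics/top0.png")
f=lambda i:cv2.resize(i[185:275,225:345],None,fx=5,fy=3.3*5/5,interpolation=cv2.INTER_CUBIC)
cv2.imwrite("pics/t3.png",np.vstack([f(o)[:295],f(im)[:295]]))
E
```

```text
(no output)
```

View pics/t3.png

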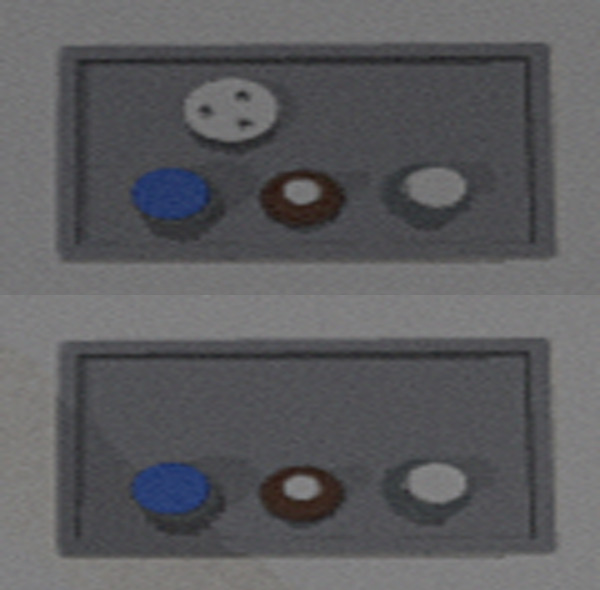

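The before/after pair shows all three vessels back where they started, to within a pixel, and the cell gone from the tray. Handing in.

```bash
python3 -c "
from bench import r
print(r.hand_in())"
```

```text
the job is handed in; nothing more can be done
None
```

The job is handed in: in the camera images the white cell stood centred on the stirrer plate and the three glass vessels stood back in their tray places, all released; the hand-in call returned no verdict.

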